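# Fetch the stapler from the blocked drawer

### The arm

A 6-joint arm with a two-finger parallel gripper is mounted at the origin on a cart in front of the work surface, level with it; the furniture and walls round the work are solid. World frame = base frame: x ahead of the robot, y to its left, z up, the work surface at z = 0. Lengths are in m, angles in degrees, forces in N, time in s.
With the tool pointing down it reaches from about 0.3 to 0.75 m from the base axis. Payload 8.5 kg.
Tool frame: the origin (TCP) lies midway between the tips of the shut fingers; the grasp point (between the pads) lies 19 mm behind it; z points along the fingers, y is the line along which they close (so a half turn about z gives the same grasp; the last joint's range is limited). The gripper opens to 85 mm and grips with 20 to 120 N. Pads are 22 mm wide; open, the fingers measure 114 mm over their backs; the gripper's body (76 mm by 85 mm) begins 54 mm behind the grasp point. The pads swing forward as they close: fully open they stand 13 mm farther back than shut.
Start: joints at [-76.106, 21.807, 74.336, -0, 83.858, -12.336], TCP at [0.243, -0.493, 0.231] pointing down, gripper open.
Joint ranges: [-178.18, 178.18], [-50.72, 133.34], [12.68, 142.11], [-81.47, 261.47], [9.98, 163.14], [-165.26, 165.26]. Speed limits (degrees/s): [136.94, 136.94, 180, 180, 180, 180].

### API

Orientations are given as a 3x3 rotation matrix whose columns are the frame's x, y, z axes.
In Python, from rig import env, get_image, close_job gives the robot as it stands.
- The arm moves only by the tool step_arm, never from a script. Its argument "targets" is a list of rows, each a list of 2 entries, a list of its own where there are three numbers: the shift along the tool's x, y, z as a fraction of full scale, then the turn, a rotation vector about the tool's x, y, z as a fraction of full scale. In form: [[[x, y, z], [wx, wy, wz]], ...]. A call has 1 to 10 rows; each row is the pose to reach, as a shift and turn from the pose commanded when the call began, along the tool's axes at that moment; what a row does not reach only later rows make up. Full scale, the value 1, is 0.3 m for a shift and 45 degrees for a turn. A row lasts 1/12 s, in which the tool goes at most 41.7 mm and 7.16 degrees, less where a joint would pass 70% of its speed; a pose out of reach is approached as far as the arm can. A call with a number of a shift or a turn outside -1 to 1 is refused whole. A call with a gripper value outside its range is refused whole. "jaw" is the finger opening in mm, from 0 to 85.4, set as the call begins (left out, the last holds). The fingers move at their own pace and stop on an object; "grip_force" is the grip in N (left out, the last holds). Time passes only in rows, so rows that repeat a pose let the fingers close. It gives the time, the measured TCP pose, the force, the opening and the grip force at its end, in the units of the state.
- env.observe(): the state, without advancing time (a new reading comes with each control period).
- get_image(name): name is "scene" or "top" or "wrist"; returns a dict with "img" (384x512x3 uint8, red, green, blue), "z_map" (384x512 float32, m along the optical axis (not along the pixel's ray), 0 where there is no reading), "intrinsics" (3x3 intrinsics, pixels), "D" ([k1, k2, p1, p2, k3] as OpenCV has them; the pictures are not rectified), "rvec" (rotation vector, rad) and "tvec" (3), from world to camera coordinates, as OpenCV has them. Camera axes: x right, y down, z forward; pixel columns grow to the right and rows downward; lengths in m; the calibration is good to about 2 mm. A picture is of the moment at which its call begins.
- close_job(): hands the job in; it is judged then, once.
The state is a dict: "time_s": time; "q": joint angles; "qvel": joint speeds; "joint_efforts": joint torques, N m; "position": TCP position; "tool_rot": TCP orientation; "ft_force": force on the tool from outside, world axes, zero at the start; "wrist_torque": the same for the moment, N m; "grip_width": finger opening in m; "gripper_force": force on a finger pad.
Only numpy, scipy, OpenCV 4.12 (cv2) and the standard library are available. Lean on these libraries where they do the work, as an engineer would, in place of code of your own. Each camera call takes 0.05 s, during which the arm holds its last target. There are 200 camera calls.

### The job

The stapler is in the clear drawer, but the card holder, the clock and the steel cup stand in front of it: first set all three upright on the felt mat, only then pull the drawer open, take the stapler out and lay it on its base in the middle of the loose sheets, lengthwise, to hold them down. Then push the drawer fully shut and put the card holder, the clock and the cup each back exactly where it stood, squared up to the drawer front as before. Do not knock anything over.

Things in the scene. Friction and masses are not known exactly. Their poses are not given: they have to be found in the camera images.
- drawer_unit: fixed desktop drawer unit of clear acrylic, 166 (x) x 300 (y) x 66 mm high, one drawer over its whole front. Origin: underside, 83.5 mm behind the outer face of the shut drawer front; x points to the back, y to the left, z up. Its clear roof begins 78.5 mm in front of the origin: a thing in the drawer can be taken only once the drawer is out
- drawer (a joint): how far the drawer is out, in m: 0 shut, 0.14 fully out (stop); slides along the unit's -x with about 1.5 N friction and stays where left. Inside 138 (x) x 280 (y) mm; floor 10 mm above the desk; side and back walls rise to 45 mm, front to 61 mm above the desk. An eraser and a binder clip near its left (+y) end stay there
- drawer_knob (a point): middle of the round aluminium head of the drawer's knob (20 mm diameter, 22 mm long along x), 34 mm above the desk, 29 mm in front of the drawer front, on the centre line; moves with the drawer; axes as the drawer unit's. Can be pinched from above across y
- card_holder: black card holder full of white cards, 40 (x) x 100 (y) x 54 mm high; origin: centre of underside; x points to its back, z up. The cards, a rigid block 24 mm thick and 88 mm wide over the origin, reach from 4 to 54 mm height; the holder's lips, 17 to 20 mm before and behind the middle, are 18 mm high in front and 40 mm at the back: grasp across x over the 40 mm
- desk_clock: small round brass clock with a white dial, 34 (x) x 72 (y) x 72 mm high; origin: middle of underside; x points to its back, z up. Its drum, 72 mm in diameter, reaches from 13 mm before to 17 mm behind the origin, axis along x at 36 mm height; grasp across x, 30 mm
- steel_cup: small plain steel cup, 33 mm in diameter, 63 mm high, empty; origin: centre of its underside, z up
- stapler: dark blue and black stapler, 38 (x) x 150 (y) x 44 mm high, lying on its base in the drawer, seen through the clear roof; origin: centre of underside; its long side is its y axis, z up. Base 38 mm wide, 9 mm high; above it, from 18 to 44 mm height, runs its arm, 22 mm wide, rigid: grasp the arm across x near the middle of its length
- felt_mat: grey felt mat flat on the desk with a dark border, fixed, 200 (x) x 220 (y) x 3 mm thick; origin: centre of its underside
- sheets: stack of loose white sheets flat on the desk, 148 (x) x 210 (y) mm, 6 mm thick, stays put; origin: centre of its underside; its long side is its y axis

How it is judged:
By the outcome, as a careful person would: the job done as asked, in the order asked, and still so for the second after the job is handed in, with the robot touching nothing.
It also fails if it takes over 147 s, if anything falls off the work surface, if the arm or the gripper's body presses on something with over 40 N, if the wrist force passes 120 N, or if a joint passes its speed limit or range.

## Working session

There is one attempt and no reset: what is moved stays moved. The work goes in short steps, Python scripts to look and compute and a tool call to move; the robot and the scene stay as the last step left them, time stands still between calls to the robot, and variables do not carry over. Pictures are saved under pics/ and viewed, at most 16 in all, crops included, and the job is handed in when it is done.

Besides the shell and the picture viewer there is one more tool, called after ">>>" as a command line: name --argument value ..., lists and objects as JSON in quotes. step_arm: Moves the arm, as the interface text tells. Its arguments: {"type":"object","properties":{"targets":{"type":"array","items":{"type":"array"}},"jaw":{"type":"number"},"grip_force":{"type":"number"}},"required":["targets"]}

```bash
ls; mkdir -p pics; cat > h.py <<'E'
import numpy as np, cv2
from rig import env, get_image
def cap(n):
    d=get_image(n); d['K']=np.array(d['intrinsics'],float); d['Dv']=np.array(d['D'],float)
    d['R']=cv2.Rodrigues(np.array(d['rvec'],float))[0]; d['t']=np.array(d['tvec'],float).ravel(); return d
def save(d,n): cv2.imwrite(f'pics/{n}.png',d['img'][:,:,::-1])
def rays(d,uv):
    p=cv2.undistortPoints(np.array(uv,float).reshape(-1,1,2),d['K'],d['Dv']).reshape(-1,2)
    r=np.c_[p,np.ones(len(p))]; return -d['R'].T@d['t'], r@d['R'], r
def plane(d,uv,z):
    c,w,_=rays(d,uv); return c+w*((z-c[2])/w[:,2])[:,None]
def cloud(d):
    v,u=np.indices(d['z_map'].shape); c,w,_=rays(d,np.c_[u.ravel(),v.ravel()])
    z=d['z_map'].ravel().astype(float); P=c+w*z[:,None]; P[z==0]=np.nan; return P.reshape(*d['z_map'].shape,3)
def proj(d,P): return cv2.projectPoints(np.array(P,float).reshape(-1,1,3),np.array(d['rvec'],float),d['t'],d['K'],d['Dv'])[0].reshape(-1,2)
E
python3 - <<'E'
from h import *
for n in ['scene','top']:
    d=cap(n); save(d,n+'0'); print(n,-d['R'].T@d['t'],d['R'][2])
o=env.observe(); print(o['position'],o['tool_rot'],o['time_s'],o['grip_width'])
E
```

```text
pics
scene [-0.14498081  0.68483638  0.55612022] [ 0.67435898 -0.59159415 -0.44187817]
top [0.4428446  0.00789319 1.14569409] [ 0.17204463 -0.01972351 -0.98489168]
[ 0.24302501 -0.49312891  0.23077578] [[ 8.97028448e-01  4.41972701e-01 -3.06996034e-04]
 [ 4.41972731e-01 -8.97027669e-01  1.21057386e-03]
 [ 2.59656661e-04 -1.22160306e-03 -9.99999220e-01]] 0.1 0.08554226790556596
```

View pics/top0.png

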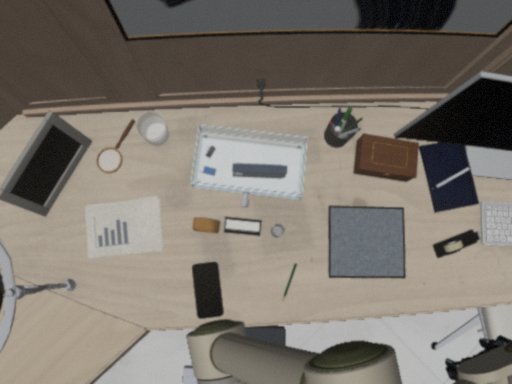

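View pics/scene0.png

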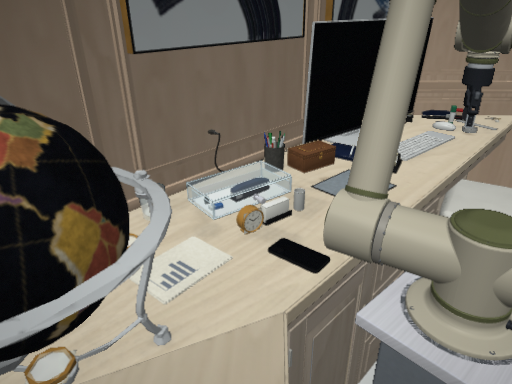

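The top view shows the drawer unit at about (250,160), its knob at (245,199), the clock at (206,225), the card holder at (242,226) and the cup at (278,230). The mat is at (367,242) and the sheets at (124,227). The scene view agrees with that layout. Next I'll take rough positions and find the wrist camera's offset.

```bash
python3 - <<'E'
from h import *
np.set_printoptions(precision=4,suppress=True)
d=cap('top')
for n,uv,z in [('knob',(245,199),.034),('clock',(206,225),.07),('card',(242,226),.054),('cup',(278,230),.063),('stapler',(259,171),.05),('mat',(367,242),.003),('sheets',(124,227),.006)]:
    print(n,plane(d,[uv],z)[0],cloud(d)[uv[1],uv[0]])
print('unit corners roof',plane(d,[(198,124),(308,135),(303,198),(190,187)],.066))
w=cap('wrist'); o=env.observe(); R=np.array(o['tool_rot']); c=-w['R'].T@w['t']
print('cam in tool',R.T@(c-np.array(o['position'])),'\n',R.T@w['R'].T,'\n',w['K'])
E
```

```text
knob [0.6058 0.0063 0.034 ] [0.6046 0.0064 0.0417]
clock [0.529  0.1052 0.07  ] [0.5285 0.1047 0.0764]
card [0.5308 0.0119 0.054 ] [0.5309 0.0119 0.0531]
cup [ 0.5226 -0.0824  0.063 ] [ 0.5268 -0.0873  0.0047]
stapler [ 0.6811 -0.0289  0.05  ] [ 0.6773 -0.0283  0.0673]
mat [ 0.5    -0.3377  0.003 ] [ 0.4999 -0.3373  0.0044]
sheets [0.5201 0.3385 0.006 ] [0.5202 0.3389 0.0044]
unit corners roof [[ 0.8028  0.1411  0.066 ]
 [ 0.7827 -0.1593  0.066 ]
 [ 0.6088 -0.1468  0.066 ]
 [ 0.6282  0.1527  0.066 ]]
cam in tool [ 0.0669 -0.0005 -0.1434] 
 [[-0.0001 -0.9644 -0.2646]
 [ 1.     -0.0001  0.    ]
 [-0.     -0.2646  0.9644]] 
 [[275.4106   0.     256.2093]
 [  0.     275.4106 193.1535]
 [  0.       0.       1.    ]]
```

>>> step_arm --targets '[[[0.903, -0.272, 0], [0, 0, -1]], [[0.903, -0.272, 0], [0, 0, -1]], [[0.903, -0.272, 0], [0, 0, -1]], [[0.903, -0.272, 0], [0, 0, -1]], [[0.903, -0.272, 0], [0, 0, -1]], [[0.903, -0.272, 0], [0, 0, -1]], [[0.903, -0.272, 0], [0, 0, -1]], [[0.903, -0.272, 0], [0, 0, -1]], [[0.903, -0.272, 0], [0, 0, -1]]]'

```text
time_s: 0.95
position: [0.4508, -0.2992, 0.2311]
tool_rot: [[0.319, 0.948, -0.0], [0.948, -0.319, 0.0], [0.0, -0.0, -1.0]]
ft_force: [0.0, 0.1, -0.1]
grip_width: 0.0854
gripper_force: 0.0
```

>>> step_arm --targets '[[[0.748, -0.078, 0.1], [0, 0, -0.333]], [[0.748, -0.078, 0.1], [0, 0, -0.333]], [[0.748, -0.078, 0.1], [0, 0, -0.333]], [[0.748, -0.078, 0.1], [0, 0, -0.333]], [[0.748, -0.078, 0.1], [0, 0, -0.333]], [[0.748, -0.078, 0.1], [0, 0, -0.333]], [[0.748, -0.078, 0.1], [0, 0, -0.333]], [[0.748, -0.078, 0.1], [0, 0, -0.333]]]'

```text
time_s: 1.62
position: [0.4998, -0.0808, 0.2012]
tool_rot: [[0.066, 0.998, -0.0], [0.998, -0.066, -0.0], [-0.0, -0.0, -1.0]]
ft_force: [1.2, -0.4, -0.0]
grip_width: 0.0853
gripper_force: 0.0
```

```bash
python3 - <<'E'
from h import *
import pickle
d=cap('wrist'); save(d,'w1'); pickle.dump(d,open('w1.pkl','wb')); t=cap('top'); pickle.dump(t,open('t1.pkl','wb'))
o=env.observe(); print(o['position'],o['tool_rot'],o['q'],o['time_s'])
E
```

```text
[ 0.49990651 -0.08196321  0.20141938] [[ 6.80168750e-02  9.97684165e-01  1.04985055e-04]
 [ 9.97684059e-01 -6.80168172e-02 -4.80634570e-04]
 [-4.72380750e-04  1.37433177e-04 -9.99999879e-01]] [-2.27108720e+01  1.89123866e+01  8.40898655e+01 -2.36896692e-02
  7.69815681e+01 -1.88054492e+01] 1.7167
```

View pics/w1.png

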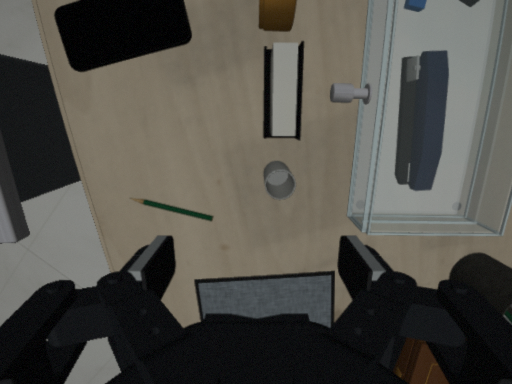

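The wrist view shows the cup at (279,180), the card holder at (283,90), the clock at the top edge (277,10), the knob at (343,93), the drawer front along u≈365 and the stapler at (420,120). I'll take a second viewpoint 0.1 m to the left.

>>> step_arm --targets '[[[0.333, 0, 0], [0, 0, 0]], [[0.333, 0, 0], [0, 0, 0]], [[0.333, 0, 0], [0, 0, 0]], [[0.333, 0, 0], [0, 0, 0]], [[0.333, 0, 0], [0, 0, 0]], [[0.333, 0, 0], [0, 0, 0]]]'

```text
time_s: 2.22
position: [0.5068, 0.0176, 0.2014]
tool_rot: [[0.068, 0.998, 0.0], [0.998, -0.068, -0.0], [-0.0, 0.0, -1.0]]
ft_force: [0.3, 0.1, 0.8]
grip_width: 0.0856
gripper_force: 0.0
```

```bash
python3 - <<'E'
from h import *
import pickle
d=cap('wrist'); save(d,'w2'); pickle.dump(d,open('w2.pkl','wb'))
o=env.observe(); print(o['position'],o['time_s'])
P=cloud(d); hsv=cv2.cvtColor(d['img'],cv2.COLOR_RGB2HSV)
a=[cloud(pickle.load(open('w1.pkl','rb'))),P]
for i,p in enumerate(a): print(i,np.isnan(p[...,2]).mean(),[np.round(p[v,u],4) for u,v in ([(283,90),(420,120),(230,90),(343,93),(265,300)] if i==0 else [(283,190),(280,110),(230,150)])])
E
```

```text
[0.50679749 0.01755215 0.20133007] 2.2667
0 0.005152384440104167 [array([0.5325, 0.0116, 0.0545]), array([ 0.6676, -0.0252,  0.0655]), array([4.752e-01, 2.050e-02, 1.000e-04]), array([0.596 , 0.0059, 0.0436]), array([ 0.5   , -0.2678,  0.0043])]
1 0.005198160807291667 [array([0.5352, 0.0067, 0.0542]), array([0.5346, 0.0905, 0.0695]), array([0.4762, 0.0483, 0.0015])]
```

View pics/w2.png

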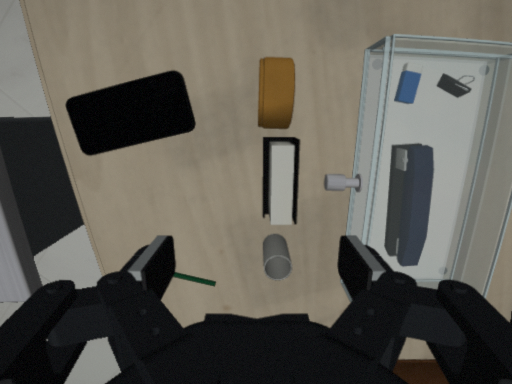

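The second view shows the clock at (277,92), the card holder at (281,182), the cup at (277,256) and the knob at (342,183). The stapler is at (410,200), with the eraser and clip above it. The depth readings agree with the given heights. Now I'll fit each object and triangulate its height.

```bash
cat > m1.py <<'E'
from h import *
import pickle
np.set_printoptions(precision=4,suppress=True)
W=[pickle.load(open(f'w{i}.pkl','rb')) for i in (1,2)]; C=[cloud(d) for d in W]
def tri(uvs):
    A=[];b=[]
    for d,uv in zip(W,uvs):
        c,w,_=rays(d,[uv]); w=w[0]/np.linalg.norm(w[0]); M=np.eye(3)-np.outer(w,w); A.append(M); b.append(M@c)
    return np.linalg.lstsq(np.vstack(A),np.hstack(b),rcond=None)[0]
def box(P): # min-area rect of xy
    (cx,cy),s,a=cv2.minAreaRect((P[:,:2]*1000).astype(np.float32)); return cx,cy,s,a
def sel(i,x0,x1,y0,y1,z0,z1,m=None):
    P=C[i]; k=(P[...,0]>x0)&(P[...,0]<x1)&(P[...,1]>y0)&(P[...,1]<y1)&(P[...,2]>z0)&(P[...,2]<z1)
    return k if m is None else k&m
hsv=[cv2.cvtColor(d['img'],cv2.COLOR_RGB2HSV) for d in W]; 
def cen(k): v,u=np.nonzero(k); return (u.mean(),v.mean())
white=[(h[...,2]>130)&(h[...,1]<70) for h in hsv]
ks=[sel(i,.50,.57,-.05,.07,.048,.062,white[i]) for i in (0,1)]
for i in (0,1): print('card top',i,ks[i].sum(),box(C[i][ks[i]]),C[i][ks[i]].mean(0))
print(' tri',tri([cen(k) for k in ks]))
for i in (0,1):
    k=sel(i,.49,.58,-.06,.08,.008,.062); print('card all',i,box(C[i][k]))
k=sel(1,.48,.58,.05,.15,.062,.078); print('clock top',box(C[1][k]),C[1][k].mean(0))
k=sel(1,.48,.58,.055,.16,.03,.08); print('clock all',box(C[1][k]),C[1][k].max(0))
for i in (0,1):
    k=sel(i,.48,.57,-.12,-.045,.056,.068); P=C[i][k]; print('cup rim',i,k.sum(),cv2.minEnclosingCircle((P[:,:2]*1000).astype(np.float32)),P[:,2].max())
    k=sel(i,.48,.57,-.12,-.045,.01,.068); P=C[i][k]; print('cup all',i,box(P))
ks=[sel(i,.575,.62,-.03,.04,.02,.05) for i in (0,1)]
for i in (0,1): P=C[i][ks[i]]; print('knob',i,box(P),P.min(0),P.max(0)); 
print('tri',tri([cen(k) for k in ks]))
for i in (0,1): P=C[i][sel(i,.55,.85,-.2,.2,.06,.075)]; print('roof',i,box(P),P.mean(0))
E
python3 m1.py
```

```text
card top 0 2064 (533.8766479492188, 11.79758071899414, (87.37531280517578, 22.5897216796875), 85.8235855102539) [0.5339 0.0131 0.0549]
card top 1 1716 (533.8538818359375, 11.133228302001953, (88.7889404296875, 23.436058044433594), 85.9291000366211) [0.534  0.0129 0.0549]
 tri [0.5339 0.0135 0.0551]
card all 0 (534.0572509765625, 20.096168518066406, (119.98963165283203, 43.736881256103516), 89.41748046875)
card all 1 (534.583740234375, 20.379058837890625, (119.25379943847656, 44.9742317199707), 89.46088409423828)
clock top (531.7196655273438, 108.24989318847656, (54.08056640625, 33.7588996887207), 85.56806945800781) [0.5319 0.108  0.0697]
clock all (532.3036499023438, 98.24668884277344, (42.921016693115234, 89.8839111328125), 5.091364860534668) [0.5574 0.1426 0.0752]
cup rim 0 236 ((524.732421875, -83.21913146972656), 16.67087745666504) 0.06535220566827826
cup all 0 (524.2725219726562, -82.984619140625, (32.7210807800293, 32.119728088378906), 88.7892837524414)
cup rim 1 272 ((525.3238525390625, -82.36944580078125), 17.357341766357422) 0.06515032181913882
cup all 1 (524.7273559570312, -81.84613037109375, (32.819034576416016, 32.723114013671875), 51.078941345214844)
knob 0 (602.8198852539062, 6.47357177734375, (19.63170623779297, 34.63848876953125), 86.06719970703125) [ 0.5852 -0.0033  0.0284] [0.62   0.0173 0.0466]
knob 1 (602.3748168945312, 7.649271011352539, (18.465499877929688, 35.28831481933594), 88.2564926147461) [ 0.5845 -0.0017  0.0273] [0.6198 0.0172 0.0467]
tri [0.6005 0.0067 0.0356]
roof 0 (705.4597778320312, -33.461212158203125, (239.9907684326172, 167.3544921875), 85.36567687988281) [ 0.6923 -0.0306  0.0666]
roof 1 (677.9166259765625, -0.7329254150390625, (212.9795379638672, 315.5723876953125), 8.78168773651123) [0.7025 0.0279 0.0667]
```

```bash
cat > m2.py <<'E'
exec(open('m1.py').read().split('white=')[0])
h=hsv[1]; P=C[1]
brass=(h[...,0]>8)&(h[...,0]<25)&(h[...,1]>120)&(h[...,2]>60)
k=sel(1,.48,.58,.05,.15,.004,.08,brass); k=cv2.morphologyEx(k.astype(np.uint8),cv2.MORPH_OPEN,np.ones((3,3)))>0
Q=P[k]; yaw=np.radians(-4); ex=np.array([np.cos(yaw),np.sin(yaw)]); ey=np.array([-ex[1],ex[0]])
a=Q[:,:2]@ex; b=Q[:,:2]@ey
for z0,z1 in [(.03,.045),(.045,.06),(.06,.068),(.068,.08)]:
    s=(Q[:,2]>z0)&(Q[:,2]<z1); print(z0,s.sum(),'a',np.percentile(a[s],[2,98]),'b',np.percentile(b[s],[2,98]))
print('brass box',box(Q[Q[:,2]>.05]))
u=np.array([0.5339,.012]); print('card a,b',u@ex,u@ey,'cup',np.array([.5247,-.0825])@ex,np.array([.5247,-.0825])@ey)
# profile of top edge: triangulate w2 only: outline at z=.036..; knob profile along unit x at knob row
for i in (0,1):
    k=sel(i,.575,.625,-.03,.04,.036,.05); Q=C[i][k]; aa=Q[:,:2]@ex; bb=Q[:,:2]@ey
    for lo in np.arange(.580,.622,.003):
        s=(aa>lo)&(aa<lo+.003); 
        if s.sum()>2: print(i,round(lo,3),s.sum(),Q[s,2].max().round(4),np.percentile(bb[s],[3,97]))
# top view: mat, sheets
t=pickle.load(open('t1.pkl','rb')); T=cloud(t); th=cv2.cvtColor(t['img'],cv2.COLOR_RGB2HSV)
def trk(m,z):
    m=cv2.morphologyEx(m.astype(np.uint8),cv2.MORPH_OPEN,np.ones((3,3))); m=cv2.morphologyEx(m,cv2.MORPH_CLOSE,np.ones((5,5)))
    c=max(cv2.findContours(m,cv2.RETR_EXTERNAL,cv2.CHAIN_APPROX_NONE)[0],key=cv2.contourArea).reshape(-1,2)
    X=plane(t,c,z); return box(X)
reg=lambda x0,x1,y0,y1:(T[...,0]>x0)&(T[...,0]<x1)&(T[...,1]>y0)&(T[...,1]<y1)
print(th[240,300],th[200,367],th[242,367],th[240,100],th[240,190])
print('mat',trk(reg(.36,.66,-.48,-.2)&(th[...,1]<60)&(th[...,2]<150),.003))
r=reg(.40,.64,.2,.47); print('sheets',trk(r&(th[...,1]<45),.006))
E
python3 m2.py
```

```text
Traceback (most recent call last):
  File "m2.py", line 8, in <module>
    s=(Q[:,2]>z0)&(Q[:,2]<z1); print(z0,s.sum(),'a',np.percentile(a[s],[2,98]),'b',np.percentile(b[s],[2,98]))
                                                    ~~~~~~~~~~~~~^^^^^^^^^^^^^
IndexError: index -1 is out of bounds for axis 0 with size 0
```

```bash
sed -i 's/^    s=(Q\[:,2\]>z0)&(Q\[:,2\]<z1); print/    s=(Q[:,2]>z0)\&(Q[:,2]<z1)\n    if s.sum(): print/' m2.py; python3 m2.py
```

```text
0.045 295 a [0.507  0.5374] b [0.1109 0.1775]
0.06 657 a [0.5069 0.539 ] b [0.1172 0.1723]
0.068 1381 a [0.5076 0.5385] b [0.1276 0.1629]
brass box (531.7611694335938, 107.74665832519531, (67.57304382324219, 33.18425369262695), 84.516357421875)
card a,b 0.5317623687487907 0.04921374993510639 cup 0.5291767662552201 -0.04569781237289294
0 0.583 63 0.0449 [0.0404 0.0558]
0 0.586 56 0.0456 [0.0392 0.0578]
0 0.589 55 0.0466 [0.0393 0.0572]
0 0.592 56 0.0465 [0.0388 0.058 ]
0 0.595 59 0.0458 [0.0388 0.058 ]
0 0.598 57 0.046 [0.0395 0.0581]
0 0.601 52 0.0459 [0.0389 0.0576]
0 0.604 26 0.0443 [0.0396 0.0563]
0 0.607 25 0.0416 [0.0432 0.0533]
0 0.61 31 0.0412 [0.0432 0.0534]
0 0.613 34 0.0416 [0.0432 0.0534]
0 0.616 31 0.0414 [0.0433 0.0535]
0 0.619 71 0.0465 [0.0391 0.0564]
0 0.622 157 0.0499 [0.0148 0.054 ]
1 0.583 61 0.0456 [0.0405 0.0572]
1 0.586 44 0.046 [0.0408 0.0575]
1 0.589 42 0.0456 [0.0409 0.0576]
1 0.592 42 0.0467 [0.0407 0.0573]
1 0.595 43 0.046 [0.0411 0.0575]
1 0.598 46 0.046 [0.0406 0.0577]
1 0.601 36 0.046 [0.0408 0.0576]
1 0.604 18 0.0448 [0.0436 0.0565]
1 0.607 25 0.0413 [0.0434 0.0538]
1 0.61 26 0.0411 [0.0435 0.0529]
1 0.613 24 0.0415 [0.0437 0.0527]
1 0.616 21 0.0407 [0.0435 0.0529]
1 0.619 62 0.0466 [0.0395 0.0566]
1 0.622 111 0.0498 [0.0146 0.0534]
[ 20  34 158] [ 16  42 172] [105  29 125] [112  22 126] [ 18  36 177]
mat (507.68768310546875, -337.8165588378906, (214.94381713867188, 221.60914611816406), 0.26964226365089417)
sheets (519.5626220703125, 333.29925537109375, (268.8121643066406, 238.7862091064453), 89.96124267578125)
```

>>> step_arm --targets '[[[-0.1, 0.03, 0.11], [0, 0, 0]], [[-0.2, 0.055, 0.22], [0, 0, 0]], [[-0.329, 0.082, 0.333], [0, 0, 0]], [[-0.329, 0.082, 0.333], [0, 0, 0]], [[-0.329, 0.082, 0.333], [0, 0, 0]]]' --jaw 62

```text
time_s: 2.68
position: [0.5238, -0.0842, 0.0989]
tool_rot: [[0.071, 0.997, -0.004], [0.997, -0.071, 0.001], [0.001, -0.004, -1.0]]
ft_force: [-0.4, 0.1, 0.3]
grip_width: 0.062
gripper_force: 0.0
```

>>> step_arm --targets '[[[0, 0, 0.07], [0, 0, 0]], [[0, 0, 0.14], [0, 0, 0]], [[0, 0, 0.21], [0, 0, 0]], [[0, 0, 0.27], [0, 0, 0]], [[0, 0, 0.298], [0, 0, 0]], [[0, 0, 0.298], [0, 0, 0]]]'

```text
time_s: 3.18
position: [0.5243, -0.0805, 0.0115]
tool_rot: [[0.066, 0.998, -0.002], [0.998, -0.066, 0.001], [0.001, -0.002, -1.0]]
ft_force: [0.0, -0.3, -0.2]
grip_width: 0.0618
gripper_force: 0.0
```

>>> step_arm --targets '[[[0, 0, 0], [0, 0, 0]], [[0, 0, 0], [0, 0, 0]], [[0, 0, 0], [0, 0, 0]], [[0, 0, 0], [0, 0, 0]], [[0, 0, 0], [0, 0, 0]], [[0, 0, 0], [0, 0, 0]]]' --jaw 25 --grip_force 30

```text
time_s: 3.68
position: [0.5254, -0.081, 0.0135]
tool_rot: [[0.066, 0.998, 0.002], [0.998, -0.066, -0.001], [-0.001, 0.003, -1.0]]
ft_force: [-1.0, 0.5, 7.2]
grip_width: 0.0316
gripper_force: 29.7
```

>>> step_arm --targets '[[[0, 0, -0.04], [0, 0, 0]], [[0, 0, -0.12], [0, 0, 0]], [[0, 0, -0.2], [0, 0, 0]], [[0, 0, -0.28], [0, 0, 0]], [[0, 0, -0.333], [0, 0, 0]]]'

```text
time_s: 4.1
position: [0.5252, -0.081, 0.1147]
tool_rot: [[0.066, 0.998, 0.003], [0.998, -0.066, -0.001], [-0.001, 0.003, -1.0]]
ft_force: [0.5, 0.6, -0.8]
grip_width: 0.0318
gripper_force: 30.1
```

>>> step_arm --targets '[[[-0.06, 0.01, 0], [0, 0, 0]], [[-0.16, 0.03, 0], [0, 0, 0]], [[-0.26, 0.05, 0], [0, 0, 0]], [[-0.36, 0.07, 0], [0, 0, 0]], [[-0.46, 0.09, 0], [0, 0, 0]], [[-0.56, 0.1, 0], [0, 0, 0]], [[-0.66, 0.11, 0], [0, 0, 0]], [[-0.719, 0.117, 0], [0, 0, 0]], [[-0.719, 0.117, 0], [0, 0, 0]]]'

```text
time_s: 4.85
position: [0.5452, -0.3021, 0.1122]
tool_rot: [[0.069, 0.998, 0.001], [0.998, -0.069, -0.002], [-0.002, 0.001, -1.0]]
ft_force: [-0.6, 0.2, -1.1]
grip_width: 0.0321
gripper_force: 30.1
```

>>> step_arm --targets '[[[0, 0, 0.08], [0, 0, 0]], [[0, 0, 0.16], [0, 0, 0]], [[0, 0, 0.23], [0, 0, 0]], [[0, 0, 0.28], [0, 0, 0]], [[0, 0, 0.305], [0, 0, 0]], [[0, 0, 0.32], [0, 0, 0]], [[0, 0, 0.32], [0, 0, 0]], [[0, 0, 0.32], [0, 0, 0]]]'

```text
time_s: 5.52
position: [0.546, -0.2983, 0.0171]
tool_rot: [[0.066, 0.998, 0.001], [0.998, -0.066, -0.001], [-0.001, 0.001, -1.0]]
ft_force: [0.3, -1.1, -0.9]
grip_width: 0.0321
gripper_force: 30.2
```

```bash
python3 - <<'E'
from h import *
np.set_printoptions(precision=4,suppress=True)
d=cap('wrist'); save(d,'w3'); o=env.observe(); print(np.array(o['position']),np.array(o['tool_rot']),o['ft_force'],o['grip_width'],o['time_s'])
d=cap('scene'); c=proj(d,[o['position']])[0].astype(int); cv2.imwrite('pics/s3.png',cv2.resize(d['img'][c[1]-90:c[1]+60,c[0]-100:c[0]+100,::-1],None,fx=3,fy=3)); print(c)
E
```

```text
[ 0.5459 -0.2984  0.0169] [[ 0.0657  0.9978  0.0013]
 [ 0.9978 -0.0657 -0.001 ]
 [-0.0009  0.0014 -1.    ]] [-0.9861 -0.0565 -0.5699] 0.03228290412663328 5.5667
[335 180]
```

View pics/w3.png

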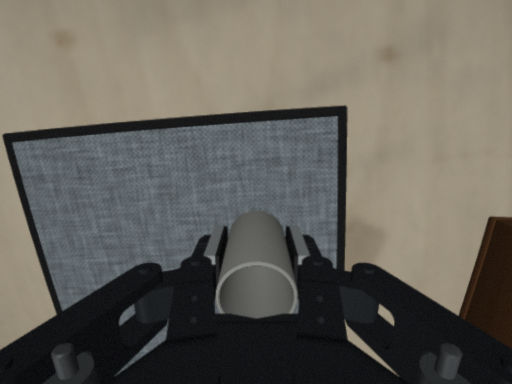

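The wrist view shows the cup upright between the fingers over the mat, well inside the mat border (top edge at v≈120, right edge at u≈343). I'll release it and go for the clock.

>>> step_arm --targets '[[[0, 0, 0.004], [0, 0, 0]], [[0, 0, 0.004], [0, 0, 0]]]'

```text
time_s: 5.78
position: [0.5459, -0.2985, 0.0165]
tool_rot: [[0.066, 0.998, 0.001], [0.998, -0.066, -0.001], [-0.001, 0.002, -1.0]]
ft_force: [-3.4, 2.3, 10.8]
grip_width: 0.0317
gripper_force: 31.4
```

>>> step_arm --targets '[[[0, 0, 0], [0, 0, 0]], [[0, 0, 0], [0, 0, 0]], [[0, 0, 0], [0, 0, 0]], [[0, 0, 0], [0, 0, 0]]]' --jaw 62

```text
time_s: 6.12
position: [0.5455, -0.2984, 0.0147]
tool_rot: [[0.066, 0.998, 0.0], [0.998, -0.066, 0.0], [0.0, 0.0, -1.0]]
ft_force: [0.3, 0.2, -0.3]
grip_width: 0.0616
gripper_force: 0.0
```

>>> step_arm --targets '[[[0, 0, -0.05], [0, 0, 0]], [[0, 0, -0.12], [0, 0, 0]], [[0, 0, -0.2], [0, 0, 0]], [[0, 0, -0.28], [0, 0, 0]], [[0, 0, -0.333], [0, 0, 0]]]'

```text
time_s: 6.53
position: [0.5459, -0.2987, 0.1169]
tool_rot: [[0.066, 0.998, 0.002], [0.998, -0.066, -0.002], [-0.001, 0.002, -1.0]]
ft_force: [-0.0, -0.3, 0.2]
grip_width: 0.0623
gripper_force: 0.0
```

>>> step_arm --targets '[[[0.1, -0.01, -0.02], [0, 0, 0]], [[0.22, -0.03, -0.04], [0, 0, 0]], [[0.34, -0.05, -0.06], [0, 0, 0]], [[0.46, -0.07, -0.083], [0, 0, 0]], [[0.58, -0.09, -0.083], [0, 0, 0]], [[0.7, -0.11, -0.083], [0, 0, 0]], [[0.82, -0.13, -0.083], [0, 0, 0]], [[0.967, -0.139, -0.083], [0, 0, 0]]]'

```text
time_s: 7.2
position: [0.5223, -0.0075, 0.1396]
tool_rot: [[0.067, 0.998, -0.0], [0.998, -0.067, -0.0], [-0.0, -0.0, -1.0]]
ft_force: [1.8, -0.2, 0.1]
grip_width: 0.0619
gripper_force: 0.0
```

>>> step_arm --targets '[[[0.1, 0, 0], [0, 0, 0]], [[0.2, 0, 0], [0, 0, 0]], [[0.3, 0, 0], [0, 0, 0]], [[0.382, 0, 0], [0, 0, 0]], [[0.382, 0, 0], [0, 0, 0]], [[0.382, 0, 0], [0, 0, 0]], [[0.382, 0, 0], [0, 0, 0]]]'

```text
time_s: 7.78
position: [0.5305, 0.1051, 0.1394]
tool_rot: [[0.066, 0.998, -0.0], [0.998, -0.066, -0.0], [-0.0, -0.0, -1.0]]
ft_force: [-0.6, -0.4, -0.2]
grip_width: 0.0617
gripper_force: 0.0
```

```bash
python3 - <<'E'
from h import *
np.set_printoptions(precision=4,suppress=True)
d=cap('wrist'); save(d,'w4'); o=env.observe(); p=np.array(o['position']); print(p,np.array(o['tool_rot'])[:2,:2],o['ft_force'],o['grip_width'],o['time_s'])
print('ab',p[0]*.9977-p[1]*.068,p[0]*.068+p[1]*.9977)
P=cloud(d); h=cv2.cvtColor(d['img'],cv2.COLOR_RGB2HSV)
br=(h[...,0]>8)&(h[...,0]<25)&(h[...,1]>110)&(P[...,2]>.05)&(P[...,2]<.08)&(abs(P[...,1]-.108)<.06)
Q=P[br]; a=Q[:,0]*.9977-Q[:,1]*.068; b=Q[:,0]*.068+Q[:,1]*.9977
print(br.sum(),np.percentile(a,[1,3,50,97,99]),np.percentile(b,[1,50,99]))
t=cap('top'); cv2.imwrite('pics/t4.png',cv2.resize(t['img'][150:320,60:430,::-1],None,fx=2,fy=2,interpolation=cv2.INTER_CUBIC))
E
```

```text
[0.5306 0.1048 0.1395] [[ 0.0669  0.9978]
 [ 0.9978 -0.0669]] [-0.447   0.4274 -0.1852] 0.06223341874276487 7.8333
ab 0.5222534614459501 0.14060910536572
2915 [0.5074 0.5081 0.5234 0.5387 0.5395] [0.1155 0.1516 0.177 ]
```

View pics/w4.png

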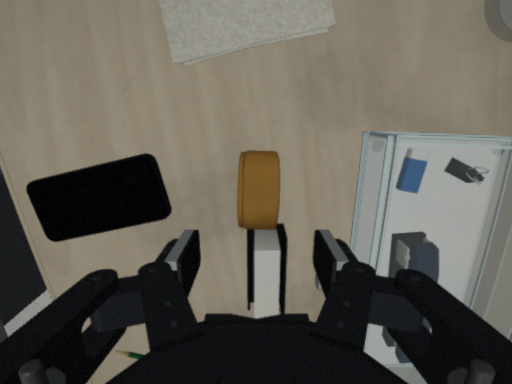

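The clock lies at (259,190) ahead of the fingers and the card holder at (266,270). A small correction, then descend, grasp and check.

>>> step_arm --targets '[[[0.012, 0.0035, 0.08], [0, 0, 0]], [[0.012, 0.0035, 0.16], [0, 0, 0]], [[0.012, 0.0035, 0.24], [0, 0, 0]], [[0.012, 0.0035, 0.32], [0, 0, 0]], [[0.012, 0.0035, 0.38], [0, 0, 0]], [[0.012, 0.0035, 0.408], [0, 0, 0]], [[0.012, 0.0035, 0.408], [0, 0, 0]], [[0.012, 0.0035, 0.408], [0, 0, 0]]]'

```text
time_s: 8.55
position: [0.5322, 0.1086, 0.0176]
tool_rot: [[0.067, 0.998, 0.0], [0.998, -0.067, -0.0], [-0.0, 0.0, -1.0]]
ft_force: [-0.7, 0.1, -0.1]
grip_width: 0.0624
gripper_force: 0.0
```

>>> step_arm --targets '[[[0, 0, 0], [0, 0, 0]], [[0, 0, 0], [0, 0, 0]], [[0, 0, 0], [0, 0, 0]], [[0, 0, 0], [0, 0, 0]], [[0, 0, 0], [0, 0, 0]], [[0, 0, 0], [0, 0, 0]]]' --jaw 22 --grip_force 40

```text
time_s: 9.05
position: [0.5326, 0.1091, 0.0183]
tool_rot: [[0.066, 0.998, 0.003], [0.998, -0.066, -0.0], [-0.0, 0.003, -1.0]]
ft_force: [0.4, -1.0, 7.5]
grip_width: 0.0298
gripper_force: 40.3
```

>>> step_arm --targets '[[[0, 0, -0.03], [0, 0, 0]], [[0, 0, -0.1], [0, 0, 0]], [[0, 0, -0.18], [0, 0, 0]], [[0, 0, -0.26], [0, 0, 0]], [[0, 0, -0.34], [0, 0, 0]], [[0, 0, -0.4], [0, 0, 0]], [[0, 0, -0.4], [0, 0, 0]]]'

```text
time_s: 9.63
position: [0.5331, 0.1093, 0.1409]
tool_rot: [[0.066, 0.998, 0.006], [0.998, -0.066, -0.0], [0.0, 0.006, -1.0]]
ft_force: [0.6, 0.3, -2.2]
grip_width: 0.0298
gripper_force: 40.2
```

View pics/t4.png

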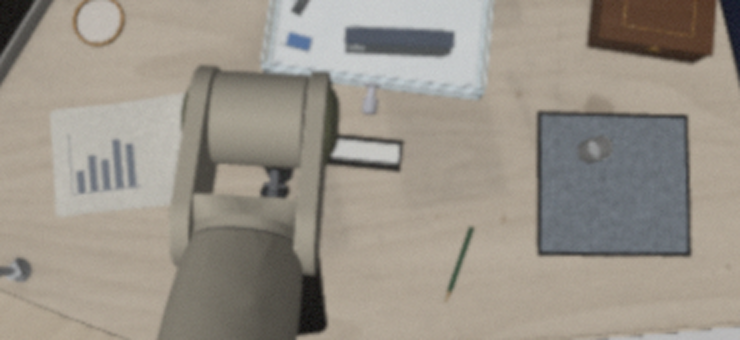

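The cup stands on the mat (crop pixel 594,150) and the clock is gripped at 29.8 mm. Moving the clock to the mat.

>>> step_arm --targets '[[[-0.06, -0.01, 0], [0, 0, 0]], [[-0.15, -0.03, 0], [0, 0, 0]], [[-0.25, -0.05, 0], [0, 0, 0]], [[-0.35, -0.07, 0], [0, 0, 0]], [[-0.45, -0.09, 0], [0, 0, 0]], [[-0.55, -0.11, 0], [0, 0, 0]], [[-0.65, -0.13, 0], [0, 0, 0]], [[-0.75, -0.15, 0], [0, 0, 0]], [[-0.85, -0.165, 0], [0, 0, 0]], [[-0.95, -0.168, 0], [0, 0, 0]]]'

```text
time_s: 10.47
position: [0.4612, -0.1727, 0.1361]
tool_rot: [[0.066, 0.998, -0.002], [0.998, -0.066, 0.002], [0.001, -0.002, -1.0]]
ft_force: [0.3, -0.0, -2.2]
grip_width: 0.03
gripper_force: 40.0
```

>>> step_arm --targets '[[[-0.1, 0, 0], [0, 0, 0]], [[-0.2, 0, 0], [0, 0, 0]], [[-0.29, 0, 0], [0, 0, 0]], [[-0.358, 0, 0], [0, 0, 0]], [[-0.358, 0, 0], [0, 0, 0]], [[-0.358, 0, 0], [0, 0, 0]]]'

```text
time_s: 10.97
position: [0.455, -0.2792, 0.1359]
tool_rot: [[0.068, 0.998, -0.002], [0.998, -0.068, 0.002], [0.002, -0.002, -1.0]]
ft_force: [-0.1, 0.9, -2.7]
grip_width: 0.0294
gripper_force: 40.0
```

>>> step_arm --targets '[[[0, 0, 0.08], [0, 0, 0]], [[0, 0, 0.16], [0, 0, 0]], [[0, 0, 0.24], [0, 0, 0]], [[0, 0, 0.31], [0, 0, 0]], [[0, 0, 0.36], [0, 0, 0]], [[0, 0, 0.38], [0, 0, 0]], [[0, 0, 0.39], [0, 0, 0]], [[0, 0, 0.39], [0, 0, 0]], [[0, 0, 0.39], [0, 0, 0]]]'

```text
time_s: 11.72
position: [0.4553, -0.2772, 0.0211]
tool_rot: [[0.065, 0.998, -0.001], [0.998, -0.065, 0.002], [0.001, -0.001, -1.0]]
ft_force: [-4.1, 4.4, 8.1]
grip_width: 0.0291
gripper_force: 41.0
```

>>> step_arm --targets '[[[0, 0, 0], [0, 0, 0]], [[0, 0, 0], [0, 0, 0]], [[0, 0, 0], [0, 0, 0]], [[0, 0, 0], [0, 0, 0]]]' --jaw 58

```text
time_s: 12.05
position: [0.4559, -0.279, 0.0203]
tool_rot: [[0.066, 0.998, 0.0], [0.998, -0.066, -0.0], [-0.0, 0.0, -1.0]]
ft_force: [0.5, -1.0, -0.5]
grip_width: 0.058
gripper_force: 0.0
```

>>> step_arm --targets '[[[0, 0, -0.05], [0, 0, 0]], [[0, 0, -0.12], [0, 0, 0]], [[0, 0, -0.2], [0, 0, 0]], [[0, 0, -0.28], [0, 0, 0]], [[0, 0, -0.36], [0, 0, 0]], [[0, 0, -0.4], [0, 0, 0]]]'

```text
time_s: 12.55
position: [0.4563, -0.2796, 0.143]
tool_rot: [[0.066, 0.998, 0.003], [0.998, -0.066, -0.003], [-0.003, 0.003, -1.0]]
ft_force: [0.4, -0.7, -0.2]
grip_width: 0.0581
gripper_force: 0.0
```

>>> step_arm --targets '[[[0.12, 0.04, 0], [0, 0, 0]], [[0.25, 0.08, 0], [0, 0, 0]], [[0.38, 0.12, 0], [0, 0, 0]], [[0.51, 0.16, 0], [0, 0, 0]], [[0.64, 0.196, 0], [0, 0, 0]], [[0.77, 0.196, 0], [0, 0, 0]], [[0.9, 0.196, 0], [0, 0, 0]], [[0.98, 0.196, 0], [0, 0, 0]], [[0.98, 0.196, 0], [0, 0, 0]], [[0.98, 0.196, 0], [0, 0, 0]]]'

```text
time_s: 13.38
position: [0.5337, 0.0115, 0.1401]
tool_rot: [[0.064, 0.998, 0.0], [0.998, -0.064, -0.0], [-0.0, 0.0, -1.0]]
ft_force: [0.4, -0.1, 0.2]
grip_width: 0.0583
gripper_force: 0.0
```

```bash
python3 - <<'E'
from h import *
np.set_printoptions(precision=4,suppress=True)
d=cap('wrist'); save(d,'w5'); o=env.observe(); p=np.array(o['position']); print(p,np.array(o['tool_rot'])[:2,:2],o['ft_force'],o['grip_width'],o['time_s'])
print('ab',p[0]*.9977-p[1]*.068,p[0]*.068+p[1]*.9977)
P=cloud(d); h=cv2.cvtColor(d['img'],cv2.COLOR_RGB2HSV)
br=(h[...,1]<70)&(h[...,2]>130)&(P[...,2]>.048)&(P[...,2]<.062)&(abs(P[...,1]-.012)<.06)&(abs(P[...,0]-.534)<.03)
Q=P[br]; a=Q[:,0]*.9977-Q[:,1]*.068; b=Q[:,0]*.068+Q[:,1]*.9977
print(br.sum(),np.percentile(a,[1,3,50,97,99]),np.percentile(b,[1,50,99]),cv2.minAreaRect((Q[:,:2]*1000).astype(np.float32)))
E
```

```text
[0.5338 0.0104 0.1401] [[ 0.0652  0.9979]
 [ 0.9979 -0.0652]] [-0.1047 -0.6218 -0.1721] 0.05779480498231678 13.4333
ab 0.5318628129484391 0.04669736699860393
2677 [0.5204 0.5209 0.532  0.5429 0.5434] [0.0038 0.0514 0.0912] ((533.85205078125, 11.020755767822266), (89.13704681396484, 23.491254806518555), 86.0372314453125)
```

View pics/w5.png

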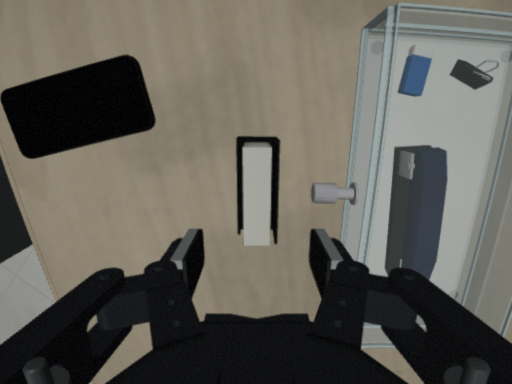

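The card holder at (258,190) is centred between the fingers and the knob at (325,193) clears the right finger. Descending to grasp it.

>>> step_arm --targets '[[[0, 0, 0.08], [0, 0, 0]], [[0, 0, 0.16], [0, 0, 0]], [[0, 0, 0.24], [0, 0, 0]], [[0, 0, 0.32], [0, 0, 0]], [[0, 0, 0.39], [0, 0, 0]], [[0, 0, 0.43], [0, 0, 0]], [[0, 0, 0.45], [0, 0, 0]], [[0, 0, 0.45], [0, 0, 0]], [[0, 0, 0.45], [0, 0, 0]]]'

```text
time_s: 14.18
position: [0.5341, 0.0096, 0.0055]
tool_rot: [[0.067, 0.998, 0.001], [0.998, -0.067, -0.0], [-0.0, 0.001, -1.0]]
ft_force: [1.2, -0.4, 0.2]
grip_width: 0.058
gripper_force: 0.0
```

>>> step_arm --targets '[[[0, 0, 0], [0, 0, 0]], [[0, 0, 0], [0, 0, 0]], [[0, 0, 0], [0, 0, 0]], [[0, 0, 0], [0, 0, 0]], [[0, 0, 0], [0, 0, 0]], [[0, 0, 0], [0, 0, 0]]]' --jaw 30 --grip_force 40

```text
time_s: 14.68
position: [0.5345, 0.0101, 0.0064]
tool_rot: [[0.066, 0.998, 0.002], [0.998, -0.066, -0.001], [-0.001, 0.003, -1.0]]
ft_force: [-1.2, -1.5, 6.9]
grip_width: 0.0391
gripper_force: 41.5
```

>>> step_arm --targets '[[[0, 0, -0.02], [0, 0, 0]], [[0, 0, -0.06], [0, 0, 0]], [[0, 0, -0.14], [0, 0, 0]], [[0, 0, -0.22], [0, 0, 0]], [[0, 0, -0.3], [0, 0, 0]], [[0, 0, -0.38], [0, 0, 0]], [[0, 0, -0.4], [0, 0, 0]], [[0, 0, -0.4], [0, 0, 0]]]'

```text
time_s: 15.35
position: [0.5343, 0.0104, 0.1268]
tool_rot: [[0.066, 0.998, 0.004], [0.998, -0.066, -0.001], [-0.0, 0.004, -1.0]]
ft_force: [0.3, -1.0, -1.6]
grip_width: 0.0393
gripper_force: 40.7
```

>>> step_arm --targets '[[[-0.06, -0.01, 0], [0, 0, 0]], [[-0.15, -0.03, 0], [0, 0, 0]], [[-0.25, -0.05, 0], [0, 0, 0]], [[-0.35, -0.07, 0], [0, 0, 0]], [[-0.45, -0.09, 0], [0, 0, 0]], [[-0.55, -0.11, 0], [0, 0, 0]], [[-0.65, -0.13, 0], [0, 0, 0]], [[-0.75, -0.15, 0], [0, 0, 0]], [[-0.85, -0.165, 0], [0, 0, 0]], [[-0.95, -0.173, 0], [0, 0, 0]]]'

```text
time_s: 16.18
position: [0.4618, -0.2713, 0.1235]
tool_rot: [[0.066, 0.998, -0.002], [0.998, -0.066, 0.002], [0.002, -0.002, -1.0]]
ft_force: [1.8, -0.1, -1.0]
grip_width: 0.0389
gripper_force: 40.6
```

>>> step_arm --targets '[[[-0.1, 0, 0], [0, 0, 0]], [[-0.2, 0, 0], [0, 0, 0]], [[-0.3, 0, 0], [0, 0, 0]], [[-0.383, 0, 0], [0, 0, 0]], [[-0.383, 0, 0], [0, 0, 0]], [[-0.383, 0, 0], [0, 0, 0]]]'

```text
time_s: 16.68
position: [0.4547, -0.3855, 0.1231]
tool_rot: [[0.068, 0.998, -0.002], [0.998, -0.068, 0.003], [0.003, -0.002, -1.0]]
ft_force: [-0.3, -0.1, -1.3]
grip_width: 0.0391
gripper_force: 40.6
```

>>> step_arm --targets '[[[0, 0, 0.08], [0, 0, 0]], [[0, 0, 0.16], [0, 0, 0]], [[0, 0, 0.24], [0, 0, 0]], [[0, 0, 0.31], [0, 0, 0]], [[0, 0, 0.36], [0, 0, 0]], [[0, 0, 0.38], [0, 0, 0]], [[0, 0, 0.39], [0, 0, 0]], [[0, 0, 0.39], [0, 0, 0]], [[0, 0, 0.39], [0, 0, 0]]]'

```text
time_s: 17.43
position: [0.4549, -0.3828, 0.0092]
tool_rot: [[0.065, 0.998, -0.002], [0.998, -0.065, 0.003], [0.003, -0.002, -1.0]]
ft_force: [-5.7, 6.5, 12.4]
grip_width: 0.039
gripper_force: 40.0
```

>>> step_arm --targets '[[[0, 0, 0], [0, 0, 0]], [[0, 0, 0], [0, 0, 0]], [[0, 0, 0], [0, 0, 0]], [[0, 0, 0], [0, 0, 0]]]' --jaw 58

```text
time_s: 17.77
position: [0.4557, -0.3849, 0.0081]
tool_rot: [[0.066, 0.998, 0.0], [0.998, -0.066, -0.0], [-0.0, 0.0, -1.0]]
ft_force: [-0.3, 1.0, -0.8]
grip_width: 0.0583
gripper_force: 0.0
```

>>> step_arm --targets '[[[0, 0, -0.05], [0, 0, 0]], [[0, 0, -0.12], [0, 0, 0]], [[0, 0, -0.2], [0, 0, 0]], [[0, 0, -0.28], [0, 0, 0]], [[0, 0, -0.36], [0, 0, 0]], [[0, 0, -0.44], [0, 0, 0]]]'

```text
time_s: 18.27
position: [0.4555, -0.385, 0.1412]
tool_rot: [[0.066, 0.998, -0.0], [0.998, -0.066, 0.0], [0.0, -0.0, -1.0]]
ft_force: [-0.1, -0.9, -0.5]
grip_width: 0.0578
gripper_force: 0.0
```

```bash
python3 - <<'E'
from h import *
np.set_printoptions(precision=4,suppress=True)
o=env.observe(); p=np.array(o['position']); print(p,np.array(o['tool_rot'])[:2,:2],o['q'],o['time_s'])
t=cap('scene'); cv2.imwrite('pics/s6.png',cv2.resize(t['img'][110:270,180:440,::-1],None,fx=3,fy=3,interpolation=cv2.INTER_CUBIC))
E
```

```text
[ 0.4555 -0.385   0.1412] [[ 0.066   0.9978]
 [ 0.9978 -0.066 ]] [-51.5662  30.7147  74.8165   0.0022  74.4825 -47.7821] 18.2667
```

View pics/s6.png

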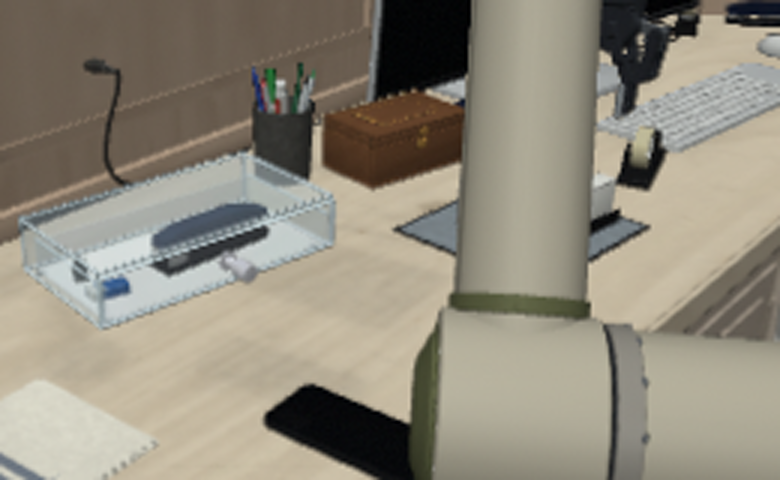

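The card holder stands on the mat (crop pixel 600,200) and the area in front of the drawer is clear. Now to the knob, turning the tool by 90°.

>>> step_arm --targets '[[[0.1, 0.04, 0], [0, 0, 0.14]], [[0.2, 0.08, 0], [0, 0, 0.28]], [[0.3, 0.12, 0], [0, 0, 0.42]], [[0.4, 0.16, 0], [0, 0, 0.56]], [[0.5, 0.2, 0], [0, 0, 0.7]], [[0.62, 0.25, 0], [0, 0, 0.85]], [[0.74, 0.3, 0], [0, 0, 1]], [[0.86, 0.35, 0], [0, 0, 1]], [[0.95, 0.378, 0], [0, 0, 1]], [[0.95, 0.378, 0], [0, 0, 1]]]'

```text
time_s: 19.15
position: [0.5888, -0.1033, 0.1398]
tool_rot: [[0.749, 0.663, 0.0], [0.663, -0.749, 0.001], [0.001, -0.001, -1.0]]
ft_force: [0.5, 0.2, -0.2]
grip_width: 0.0577
gripper_force: 0.0
```

>>> step_arm --targets '[[[0.06, -0.06, 0], [0, 0, 0.14]], [[0.11, -0.11, 0], [0, 0, 0.28]], [[0.17, -0.17, 0], [0, 0, 0.42]], [[0.22, -0.22, 0], [0, 0, 0.56]], [[0.272, -0.272, 0], [0, 0, 0.7]], [[0.272, -0.272, 0], [0, 0, 0.85]], [[0.272, -0.272, 0], [0, 0, 1]], [[0.272, -0.272, 0], [0, 0, 1]], [[0.272, -0.272, 0], [0, 0, 1]]]'

```text
time_s: 19.9
position: [0.5951, 0.0066, 0.1399]
tool_rot: [[0.998, -0.063, -0.0], [-0.063, -0.998, -0.0], [-0.0, 0.0, -1.0]]
ft_force: [0.0, 0.1, -0.1]
grip_width: 0.0579
gripper_force: 0.0
```

```bash
python3 - <<'E'
from h import *
np.set_printoptions(precision=4,suppress=True)
d=cap('wrist'); save(d,'w7'); o=env.observe(); p=np.array(o['position']); print(p,np.array(o['tool_rot'])[:2,:2],o['q'],o['time_s'])
ab=lambda p:(p[...,0]*.9977-p[...,1]*.068,p[...,0]*.068+p[...,1]*.9977)
print('ab',ab(p))
P=cloud(d); a,b=ab(P); k=(P[...,2]>.036)&(P[...,2]<.05)&(a>.575)&(a<.604)&(abs(b-.047)<.03)
print(k.sum(),np.percentile(a[k],[2,50,98]),np.percentile(b[k],[2,50,98]),P[k,2].max())
E
```

```text
[0.5951 0.0065 0.14  ] [[ 0.998  -0.0628]
 [-0.0628 -0.998 ]] [-10.7613  30.6674  75.1327  -0.0011  74.2126  82.8389] 19.95
ab (np.float64(0.593261400223458), np.float64(0.04694882670533217))
432 [0.5851 0.5944 0.6036] [0.0384 0.0476 0.0568] 0.046694796063764116
```

View pics/w7.png

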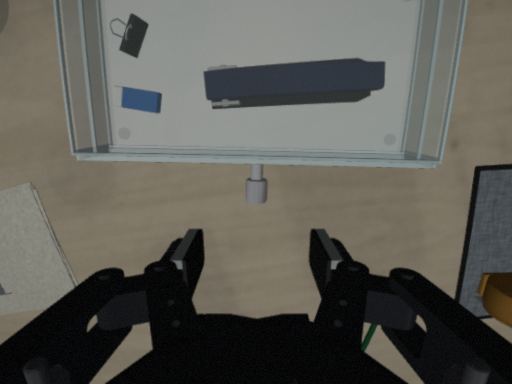

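The knob head at (257,190) is centred between the fingers, with the drawer and the stapler (295,85) behind it. Pinch and pull.

>>> step_arm --targets '[[[0.003, 0, 0.08], [0, 0, 0]], [[0.003, 0, 0.16], [0, 0, 0]], [[0.003, 0, 0.24], [0, 0, 0]], [[0.003, 0, 0.32], [0, 0, 0]], [[0.003, 0, 0.38], [0, 0, 0]], [[0.003, 0, 0.417], [0, 0, 0]], [[0.003, 0, 0.417], [0, 0, 0]], [[0.003, 0, 0.417], [0, 0, 0]]]'

```text
time_s: 20.62
position: [0.5963, 0.0065, 0.0153]
tool_rot: [[0.998, -0.065, 0.0], [-0.065, -0.998, -0.0], [0.0, 0.0, -1.0]]
ft_force: [0.2, -0.5, 1.2]
grip_width: 0.0579
gripper_force: 0.0
```

>>> step_arm --targets '[[[0, 0, 0], [0, 0, 0]], [[0, 0, 0], [0, 0, 0]], [[0, 0, 0], [0, 0, 0]], [[0, 0, 0], [0, 0, 0]], [[0, 0, 0], [0, 0, 0]], [[0, 0, 0], [0, 0, 0]], [[0, 0, 0], [0, 0, 0]]]' --jaw 10 --grip_force 30

```text
time_s: 21.2
position: [0.5965, 0.0067, 0.0161]
tool_rot: [[0.998, -0.066, 0.002], [-0.066, -0.998, -0.0], [0.002, 0.0, -1.0]]
ft_force: [-0.8, -0.4, 6.6]
grip_width: 0.0191
gripper_force: 29.2
```

>>> step_arm --targets '[[[-0.02, 0, 0], [0, 0, 0]], [[-0.05, 0, 0], [0, 0, 0]], [[-0.1, 0, 0], [0, 0, 0]], [[-0.15, 0, 0], [0, 0, 0]], [[-0.2, 0, 0], [0, 0, 0]], [[-0.25, 0, 0], [0, 0, 0]], [[-0.3, 0, 0], [0, 0, 0]], [[-0.35, 0, 0], [0, 0, 0]], [[-0.39, 0, 0], [0, 0, 0]], [[-0.42, 0, 0], [0, 0, 0]]]'

```text
time_s: 22.03
position: [0.4698, 0.0174, 0.016]
tool_rot: [[0.998, -0.067, 0.003], [-0.067, -0.998, 0.003], [0.002, -0.003, -1.0]]
ft_force: [3.7, 19.2, 9.4]
grip_width: 0.0189
gripper_force: 30.5
```

>>> step_arm --targets '[[[-0.02, 0, 0], [0, 0, 0]], [[-0.035, 0, 0], [0, 0, 0]], [[-0.045, 0, 0], [0, 0, 0]], [[-0.05, 0, 0], [0, 0, 0]], [[-0.05, 0, 0], [0, 0, 0]]]'

```text
time_s: 22.45
position: [0.457, 0.0184, 0.0161]
tool_rot: [[0.998, -0.068, 0.006], [-0.068, -0.998, 0.003], [0.006, -0.004, -1.0]]
ft_force: [9.0, 22.0, 7.2]
grip_width: 0.019
gripper_force: 30.3
```

Pulled 140 mm along a direction of about -4.8°, so the drawer is fully out and the unit's yaw is nearer -4.8°. Release, lift and look.

>>> step_arm --targets '[[[0, 0, 0], [0, 0, 0]], [[0, 0, 0], [0, 0, 0]], [[0, 0, 0], [0, 0, 0]], [[0, 0, 0], [0, 0, 0]], [[0, 0, 0], [0, 0, 0]]]' --jaw 58

```text
time_s: 22.87
position: [0.4551, 0.016, 0.015]
tool_rot: [[0.998, -0.066, -0.0], [-0.066, -0.998, -0.0], [-0.0, 0.0, -1.0]]
ft_force: [0.2, 0.2, 0.5]
grip_width: 0.0582
gripper_force: 0.0
```

>>> step_arm --targets '[[[0, 0, -0.05], [0, 0, 0]], [[0, 0, -0.12], [0, 0, 0]], [[0, 0, -0.22], [0, 0, 0]], [[0, 0, -0.32], [0, 0, 0]], [[0, 0, -0.42], [0, 0, 0]], [[0, 0, -0.5], [0, 0, 0]], [[0, 0, -0.5], [0, 0, 0]], [[0, 0, -0.5], [0, 0, 0]]]'

```text
time_s: 23.53
position: [0.4556, 0.016, 0.1657]
tool_rot: [[0.998, -0.066, 0.002], [-0.066, -0.998, -0.001], [0.002, 0.0, -1.0]]
ft_force: [-0.3, -0.7, -0.3]
grip_width: 0.0579
gripper_force: 0.0
```

```bash
python3 - <<'E'
from h import *
import pickle
np.set_printoptions(precision=4,suppress=True)
d=cap('wrist'); save(d,'w8'); pickle.dump(d,open('w8.pkl','wb')); o=env.observe(); p=np.array(o['position']); print(p,np.array(o['tool_rot'])[:2,:2],o['time_s'])
P=cloud(d); h=cv2.cvtColor(d['img'],cv2.COLOR_RGB2HSV)
print(h[100,250],h[85,300])
for n,z0,z1 in (('arm',.045,.062),('all',.013,.062)):
    k=(h[...,2]<110)&(P[...,2]>z0)&(P[...,2]<z1)&(abs(P[...,0]-.54)<.07)&(P[...,1]>-.16)&(P[...,1]<.07)
    k=cv2.morphologyEx(k.astype(np.uint8),cv2.MORPH_OPEN,np.ones((3,3)))>0
    print(n,k.sum(),cv2.minAreaRect((P[k][:,:2]*1000).astype(np.float32)),np.percentile(P[k,2],[5,50,95]))
# drawer front rim: points at z .055-.068 near front
k=(P[...,2]>.054)&(P[...,2]<.068)&(P[...,0]>.46)&(P[...,0]<.51)&(abs(P[...,1])<.16); Q=P[k]
print('front rim',k.sum(),np.polyfit(Q[:,1],Q[:,0],1) if k.sum()>20 else '')
k=(P[...,2]>.062)&(P[...,2]<.072)&(P[...,0]>.59)&(P[...,0]<.66)&(abs(P[...,1])<.16); Q=P[k]
# roof front edge: min x per y bin
ys=np.arange(-.12,.12,.01); e=[(y+.005,np.percentile(Q[(Q[:,1]>y)&(Q[:,1]<y+.01),0],1)) for y in ys if ((Q[:,1]>y)&(Q[:,1]<y+.01)).sum()>20]
e=np.array(e); print('roof edge',len(e),np.polyfit(e[:,0],e[:,1],1) if len(e)>4 else '')
E
```

```text
[0.455  0.0161 0.1647] [[ 0.9978 -0.0662]
 [-0.0662 -0.9978]] 23.5833
[110 170   9] [108 156  36]
arm 3980 ((538.8868408203125, -45.286216735839844), (201.0423583984375, 65.11475372314453), 69.970947265625) [0.0474 0.0537 0.0555]
all 5824 ((541.0181884765625, -45.22727966308594), (200.43893432617188, 74.81688690185547), 71.98884582519531) [0.019  0.0522 0.0553]
front rim 2099 [0.0858 0.4876]
roof edge 0
```

View pics/w8.png

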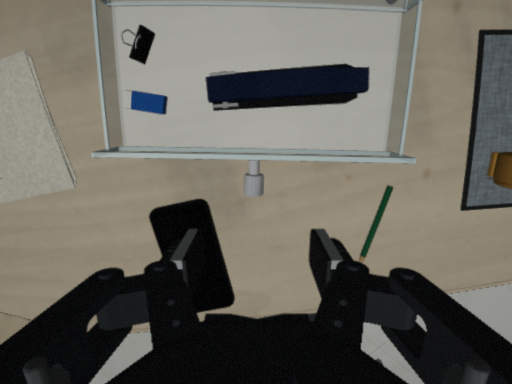

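The drawer is fully open. The stapler lies at (288,86) with its staple-plate end on the left, and the front rim runs along v≈155. I'll refine the stapler's pose and measure the sheets, and check the card holder's original yaw.

```bash
cat > m3.py <<'E'
from h import *
import pickle
np.set_printoptions(precision=4,suppress=True)
d=pickle.load(open('w8.pkl','rb')); P=cloud(d); h=cv2.cvtColor(d['img'],cv2.COLOR_RGB2HSV)
def big(k):
    n,l,s,_=cv2.connectedComponentsWithStats(k.astype(np.uint8)); return l==1+np.argmax(s[1:,4])
def fit(Q): # PCA axis + extents
    q=Q[:,:2]; c=q.mean(0); w,V=np.linalg.eigh(np.cov((q-c).T)); v=V[:,1]*np.sign(V[1,1]); n=np.array([v[1],-v[0]])
    s=np.percentile((q-c)@v,[.5,99.5]); t=np.percentile((q-c)@n,[1,99]); return c+v*s.mean()+n*t.mean(),np.degrees(np.arctan2(-v[0],v[1])),s.ptp() if hasattr(s,'ptp') else s[1]-s[0],t[1]-t[0]
win=(P[...,0]>.5)&(P[...,0]<.61)&(P[...,1]>-.14)&(P[...,1]<.1)
dark=(h[...,2]<100)&win
for n,z0,z1 in (('arm top',.048,.062),('whole',.012,.062)):
    k=big(dark&(P[...,2]>z0)&(P[...,2]<z1)); print(n,k.sum(),fit(P[k]),np.median(P[k,2]),'minrect',cv2.minAreaRect((P[k][:,:2]*1000).astype(np.float32)))
k=big(dark&(P[...,2]>.048)); v,u=np.nonzero(k); print('px',u.min(),u.max(),v.min(),v.max())
for i in (1,2,):
    w=pickle.load(open(f'w{i}.pkl','rb')); C=cloud(w); hh=cv2.cvtColor(w['img'],cv2.COLOR_RGB2HSV)
    k=(hh[...,1]<70)&(hh[...,2]>130)&(C[...,2]>.048)&(C[...,2]<.062)&(abs(C[...,1]-.012)<.06)&(abs(C[...,0]-.534)<.03)
    print('card',i,fit(plane(w,np.argwhere(k)[:,::-1],.054)))
E
python3 m3.py
python3 - <<'E'
from h import *
np.set_printoptions(precision=4,suppress=True)
t=cap('top'); h=cv2.cvtColor(t['img'],cv2.COLOR_RGB2HSV); T=cloud(t)
m=(T[...,0]>.42)&(T[...,0]<.62)&(T[...,1]>.2)&(T[...,1]<.46)
print([h[v,u].tolist() for u,v in [(100,210),(140,210),(150,240),(75,230),(175,240),(120,190)]])
import pickle; pickle.dump(t,open('t8.pkl','wb'))
b=cv2.cvtColor(t['img'],cv2.COLOR_RGB2LAB)[...,2]; print('lab b',[int(b[v,u]) for u,v in [(100,210),(140,210),(150,240),(75,230),(175,240),(120,190)]])
th,k=cv2.threshold(b[m].reshape(-1,1),0,255,cv2.THRESH_OTSU); k=(m&(b<=th)).astype(np.uint8)
k=cv2.morphologyEx(cv2.morphologyEx(k,cv2.MORPH_OPEN,np.ones((3,3))),cv2.MORPH_CLOSE,np.ones((7,7)))
c=max(cv2.findContours(k,cv2.RETR_EXTERNAL,cv2.CHAIN_APPROX_NONE)[0],key=cv2.contourArea).reshape(-1,2)
print(th,cv2.minAreaRect((plane(t,c,.006)[:,:2]*1000).astype(np.float32)))
E
```

```text
arm top 3701 (array([ 0.5504, -0.0088]), np.float64(0.2004905373947062), np.float64(0.12518693703684405), np.float64(0.021506829417104086)) 0.05385286119855709 minrect ((550.3536987304688, -9.85418701171875), (22.785863876342773, 128.80262756347656), 0.39807185530662537)
whole 5760 (array([ 0.5503, -0.0192]), np.float64(0.3721250133400142), np.float64(0.14582248370619905), np.float64(0.03516918631649351)) 0.05222559554815159 minrect ((551.0770263671875, -22.68584442138672), (155.704833984375, 37.47018814086914), 89.39411926269531)
px 206 350 67 101
card 1 (array([0.5339, 0.0116]), np.float64(-4.148083287217823), np.float64(0.08683211702017601), np.float64(0.02210738954932504))
card 2 (array([0.534 , 0.0112]), np.float64(-3.962562462077494), np.float64(0.08846911857411366), np.float64(0.022950951678413593))
[[26, 12, 177], [24, 14, 182], [22, 16, 180], [18, 33, 168], [17, 35, 170], [16, 36, 170]]
lab b [132, 132, 132, 136, 136, 136]
134.0 ((520.0130004882812, 341.0946350097656), (152.33653259277344, 214.51239013671875), 9.023478507995605)
```

>>> step_arm --targets '[[[0.06, 0.02, 0], [0, 0, -0.14]], [[0.12, 0.04, 0], [0, 0, -0.28]], [[0.18, 0.06, 0], [0, 0, -0.42]], [[0.24, 0.07, 0], [0, 0, -0.56]], [[0.3, 0.08, 0], [0, 0, -0.7]], [[0.325, 0.092, 0], [0, 0, -0.85]], [[0.325, 0.092, 0], [0, 0, -1]], [[0.325, 0.092, 0], [0, 0, -1]]]'

```text
time_s: 24.3
position: [0.5506, -0.018, 0.1631]
tool_rot: [[0.75, 0.662, -0.003], [0.662, -0.75, 0.001], [-0.002, -0.003, -1.0]]
ft_force: [0.2, 0.4, -0.0]
grip_width: 0.058
gripper_force: 0.0
```

>>> step_arm --targets '[[[0, 0, 0], [0, 0, -0.14]], [[0, 0, 0], [0, 0, -0.28]], [[0, 0, 0], [0, 0, -0.42]], [[0, 0, 0], [0, 0, -0.56]], [[0, 0, 0], [0, 0, -0.7]], [[0, 0, 0], [0, 0, -0.85]], [[0, 0, 0], [0, 0, -1]], [[0, 0, 0], [0, 0, -1]]]'

```text
time_s: 24.97
position: [0.5502, -0.0177, 0.164]
tool_rot: [[0.065, 0.998, -0.002], [0.998, -0.065, 0.0], [0.0, -0.002, -1.0]]
ft_force: [0.4, 0.7, -0.4]
grip_width: 0.0578
gripper_force: 0.0
```

>>> step_arm --targets '[[[0, 0, 0], [0, 0, -0.091]], [[0, 0, 0], [0, 0, -0.091]], [[0, 0, 0], [0, 0, -0.091]], [[0, 0, 0], [0, 0, -0.091]]]'

```text
time_s: 25.3
position: [0.5506, -0.0178, 0.1647]
tool_rot: [[-0.001, 1.0, -0.001], [1.0, 0.001, 0.0], [0.0, -0.001, -1.0]]
ft_force: [-0.1, -0.2, 0.5]
grip_width: 0.058
gripper_force: 0.0
```

```bash
cat > m4.py <<'E'
exec(open('m3.py').read().split("for i in (1,2")[0].replace("d=pickle.load(open('w8.pkl','rb'))","d=cap('wrist'); save(d,'w9'); o=env.observe(); p=np.array(o['position']); print(p,np.array(o['tool_rot'])[:2,:2],o['time_s'])"))
L=cv2.cvtColor(d['img'],cv2.COLOR_RGB2LAB)[...,2]
G=plane(d,np.indices((384,512))[::-1].reshape(2,-1).T,.006).reshape(384,512,3)
m=(G[...,1]>.19)&(G[...,1]<.48)&(G[...,0]>.42)&(G[...,0]<.62)
print(m.sum()); 
if m.sum()>500:
    th,_=cv2.threshold(L[m].reshape(-1,1),0,255,cv2.THRESH_OTSU); k=big(cv2.morphologyEx((m&(L<=th)).astype(np.uint8),cv2.MORPH_OPEN,np.ones((3,3))))
    Q=G[k]; print('sheet pts',len(Q),cv2.minAreaRect((Q[:,:2]*1000).astype(np.float32)),Q.min(0),Q.max(0))
    # near edge: min y per x bin
    e=np.array([(x,Q[abs(Q[:,0]-x)<.004,1].min()) for x in np.arange(.46,.585,.008) if (abs(Q[:,0]-x)<.004).sum()>5]); print(np.degrees(np.arctan(np.polyfit(e[:,0],e[:,1],1)[0])),e[::3])
E
python3 m4.py
```

```text
[ 0.5507 -0.0178  0.1648] [[-0.0019  1.    ]
 [ 1.      0.0019]] 25.35
arm top 2951 (array([ 0.5507, -0.009 ]), np.float64(0.18295408428025503), np.float64(0.12559263974842344), np.float64(0.02137761008935917)) 0.053966373168042536 minrect ((550.748779296875, -10.176872253417969), (21.996700286865234, 129.88250732421875), 0.3121499717235565)
whole 4566 (array([ 0.5508, -0.0177]), np.float64(0.426909495862387), np.float64(0.14632405044780317), np.float64(0.03555642060462047)) 0.05243359272093723 minrect ((549.9263916015625, -26.74633026123047), (37.67359924316406, 165.26199340820312), 0.8738351464271545)
px 96 511 229 383
0
```

View pics/w9.png

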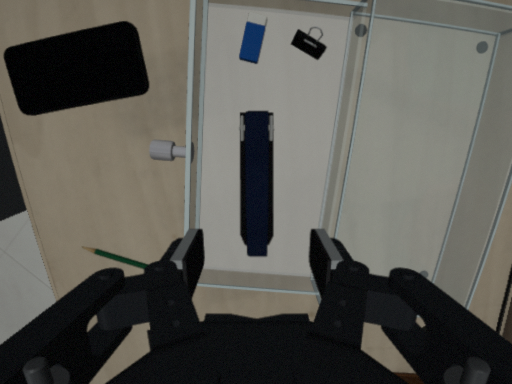

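The stapler's arm at (257,182) is centred between the fingers and aligned with the tool. Descend, grasp, lift.

>>> step_arm --targets '[[[0, 0, 0.08], [0, 0, 0]], [[0, 0, 0.17], [0, 0, 0]], [[0, 0, 0.26], [0, 0, 0]], [[0, 0, 0.35], [0, 0, 0]], [[0, 0, 0.41], [0, 0, 0]], [[0, 0, 0.45], [0, 0, 0]], [[0, 0, 0.463], [0, 0, 0]], [[0, 0, 0.463], [0, 0, 0]], [[0, 0, 0.463], [0, 0, 0]]]'

```text
time_s: 26.1
position: [0.5512, -0.0179, 0.0267]
tool_rot: [[-0.004, 1.0, 0.001], [1.0, 0.004, -0.0], [-0.0, 0.001, -1.0]]
ft_force: [0.7, 0.7, 0.1]
grip_width: 0.0581
gripper_force: 0.0
```

>>> step_arm --targets '[[[0, 0, 0], [0, 0, 0]], [[0, 0, 0], [0, 0, 0]], [[0, 0, 0], [0, 0, 0]], [[0, 0, 0], [0, 0, 0]], [[0, 0, 0], [0, 0, 0]], [[0, 0, 0], [0, 0, 0]], [[0, 0, 0], [0, 0, 0]]]' --jaw 12 --grip_force 60

```text
time_s: 26.68
position: [0.5513, -0.0179, 0.027]
tool_rot: [[-0.005, 1.0, 0.002], [1.0, 0.005, -0.0], [-0.0, 0.002, -1.0]]
ft_force: [-1.3, -0.0, 6.0]
grip_width: 0.0208
gripper_force: 59.5
```

>>> step_arm --targets '[[[0, 0, -0.02], [0, 0, 0]], [[0, 0, -0.06], [0, 0, 0]], [[0, 0, -0.14], [0, 0, 0]], [[0, 0, -0.22], [0, 0, 0]], [[0, 0, -0.3], [0, 0, 0]], [[0, 0, -0.38], [0, 0, 0]], [[0, 0, -0.45], [0, 0, 0]], [[0, 0, -0.45], [0, 0, 0]]]'

```text
time_s: 27.35
position: [0.5522, -0.0181, 0.1653]
tool_rot: [[-0.006, 1.0, 0.007], [1.0, 0.006, -0.002], [-0.002, 0.007, -1.0]]
ft_force: [1.1, 0.3, -2.0]
grip_width: 0.0209
gripper_force: 59.2
```

>>> step_arm --targets '[[[0.06, 0, 0], [0, 0, -0.02]], [[0.15, -0.02, 0], [0, 0, -0.04]], [[0.25, -0.03, 0], [0, 0, -0.06]], [[0.35, -0.04, 0], [0, 0, -0.08]], [[0.45, -0.05, 0], [0, 0, -0.1]], [[0.54, -0.06, 0], [0, 0, -0.12]], [[0.62, -0.08, 0], [0, 0, -0.14]], [[0.68, -0.1, 0], [0, 0, -0.16]], [[0.7, -0.1, 0], [0, 0, -0.178]], [[0.7, -0.1, 0], [0, 0, -0.178]]]'

```text
time_s: 28.18
position: [0.519, 0.193, 0.1602]
tool_rot: [[-0.147, 0.989, -0.002], [0.989, 0.147, -0.0], [0.0, -0.002, -1.0]]
ft_force: [0.0, -0.1, -2.0]
grip_width: 0.0207
gripper_force: 59.1
```

```bash
sed -i "s/'w9'/'w10'/; s/fit(P\[k\]),np.median/0,np.median/" m3.py m4.py; cat > m5.py <<'E'
from h import *
np.set_printoptions(precision=4,suppress=True)
d=cap('wrist'); save(d,'w10'); o=env.observe(); p=np.array(o['position']); print(p,np.array(o['tool_rot'])[:2,:2],o['time_s'],o['ft_force'])
L=cv2.cvtColor(d['img'],cv2.COLOR_RGB2LAB)[...,2]; h=cv2.cvtColor(d['img'],cv2.COLOR_RGB2HSV)
G=plane(d,np.indices((384,512))[::-1].reshape(2,-1).T,.006).reshape(384,512,3); P=cloud(d)
m=(G[...,1]>.2)&(G[...,1]<.5)&(G[...,0]>.40)&(G[...,0]<.64)&(P[...,2]<.02)
th,_=cv2.threshold(L[m].reshape(-1,1),0,255,cv2.THRESH_OTSU); k=(m&(L<=th)).astype(np.uint8)
k=cv2.morphologyEx(cv2.morphologyEx(k,cv2.MORPH_OPEN,np.ones((5,5))),cv2.MORPH_CLOSE,np.ones((9,9)))
c=max(cv2.findContours(k,cv2.RETR_EXTERNAL,cv2.CHAIN_APPROX_NONE)[0],key=cv2.contourArea)
H=cv2.convexHull(c).reshape(-1,2); X=plane(d,H,.006); r=cv2.minAreaRect((X[:,:2]*1000).astype(np.float32)); print(th,r,cv2.boxPoints(r))
cv2.drawContours(d['img'],[c],-1,(255,0,0),1); save(d,'w10')
E
python3 m5.py
```

```text
[0.5195 0.192  0.1604] [[-0.1455  0.9894]
 [ 0.9894  0.1455]] 28.2333 [-0.5748 -0.8604 -1.698 ]
136.0 ((526.4796752929688, 304.3463134765625), (151.99754333496094, 140.0771026611328), 8.810635566711426) [[440.6499 361.9177]
 [462.1055 223.4935]
 [612.3094 246.7749]
 [590.8539 385.1991]]
```

View pics/w10.png

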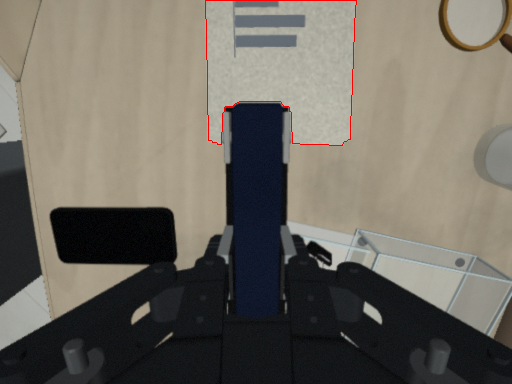

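The sheets lie at the top, outlined in red with the near edge at v≈143 (yaw about 8.8°, centre near (0.521, 0.340)). The stapler is in the gripper, aligned with them. Placing.

>>> step_arm --targets '[[[0.08, 0.01, 0], [0, 0, 0]], [[0.16, 0.02, 0], [0, 0, 0]], [[0.25, 0.04, 0], [0, 0, 0]], [[0.34, 0.055, 0], [0, 0, -0.01]], [[0.42, 0.07, 0], [0, 0, -0.01]], [[0.47, 0.077, 0], [0, 0, -0.01]], [[0.491, 0.077, 0], [0, 0, -0.01]], [[0.491, 0.077, 0], [0, 0, -0.01]]]'

```text
time_s: 28.9
position: [0.5214, 0.3409, 0.1605]
tool_rot: [[-0.152, 0.988, -0.001], [0.988, 0.152, -0.0], [-0.0, -0.001, -1.0]]
ft_force: [1.1, -0.1, -2.7]
grip_width: 0.0207
gripper_force: 59.1
```

>>> step_arm --targets '[[[0, 0, 0.07], [0, 0, 0]], [[0, 0, 0.15], [0, 0, 0]], [[0, 0, 0.23], [0, 0, 0]], [[0, 0, 0.31], [0, 0, 0]], [[0, 0, 0.38], [0, 0, 0]], [[0, 0, 0.43], [0, 0, 0]], [[0, 0, 0.45], [0, 0, 0]], [[0, 0, 0.46], [0, 0, 0]], [[0, 0, 0.46], [0, 0, 0]], [[0, 0, 0.46], [0, 0, 0]]]'

```text
time_s: 29.73
position: [0.522, 0.3404, 0.0241]
tool_rot: [[-0.151, 0.988, 0.002], [0.988, 0.151, 0.001], [0.0, 0.002, -1.0]]
ft_force: [0.2, 0.0, -1.8]
grip_width: 0.0212
gripper_force: 59.1
```

```bash
python3 - <<'E'
from h import *
o=env.observe(); print(o['position'],o['tool_rot'],o['ft_force'],o['grip_width'],o['time_s'])
E
```

```text
[0.52204757 0.34041273 0.02408285] [[-1.51410866e-01  9.88469641e-01  1.58709325e-03]
 [ 9.88470862e-01  1.51410134e-01  5.72012458e-04]
 [ 3.25114947e-04  1.65540433e-03 -9.99998577e-01]] [ 0.1517127   0.00390328 -1.82312599] 0.0211667837169834 29.7333
```

>>> step_arm --targets '[[[0, 0, 0.003], [0, 0, 0]], [[0, 0, 0.006], [0, 0, 0]], [[0, 0, 0.006], [0, 0, 0]], [[0, 0, 0.006], [0, 0, 0]]]'

```text
time_s: 30.07
position: [0.522, 0.3408, 0.0231]
tool_rot: [[-0.152, 0.988, 0.002], [0.988, 0.152, 0.0], [-0.0, 0.002, -1.0]]
ft_force: [-1.1, -1.8, 8.1]
grip_width: 0.0213
gripper_force: 60.6
```

>>> step_arm --targets '[[[0, 0, 0], [0, 0, 0]], [[0, 0, 0], [0, 0, 0]], [[0, 0, 0], [0, 0, 0]], [[0, 0, 0], [0, 0, 0]], [[0, 0, 0], [0, 0, 0]]]' --jaw 58

```text
time_s: 30.48
position: [0.5212, 0.3411, 0.0213]
tool_rot: [[-0.153, 0.988, 0.0], [0.988, 0.153, 0.0], [0.0, 0.0, -1.0]]
ft_force: [-0.3, 0.3, 0.5]
grip_width: 0.0582
gripper_force: 0.0
```

>>> step_arm --targets '[[[0, 0, -0.05], [0, 0, 0]], [[0, 0, -0.12], [0, 0, 0]], [[0, 0, -0.22], [0, 0, 0]], [[0, 0, -0.32], [0, 0, 0]], [[0, 0, -0.42], [0, 0, 0]], [[0, 0, -0.467], [0, 0, 0]]]'

```text
time_s: 30.98
position: [0.5221, 0.3416, 0.1655]
tool_rot: [[-0.153, 0.988, 0.005], [0.988, 0.153, 0.002], [0.001, 0.005, -1.0]]
ft_force: [0.2, 0.4, 0.4]
grip_width: 0.0577
gripper_force: 0.0
```

>>> step_arm --targets '[[[-0.1, -0.04, 0], [0, 0, 0.14]], [[-0.2, -0.08, 0], [0, 0, 0.28]], [[-0.3, -0.12, 0], [0, 0, 0.42]], [[-0.4, -0.16, 0], [0, 0, 0.56]], [[-0.5, -0.2, 0], [0, 0, 0.7]], [[-0.62, -0.24, 0], [0, 0, 0.85]], [[-0.74, -0.28, 0], [0, 0, 1]], [[-0.86, -0.32, 0], [0, 0, 1]], [[-0.95, -0.35, 0], [0, 0, 1]], [[-0.95, -0.35, 0], [0, 0, 1]]]'

```text
time_s: 31.82
position: [0.4604, 0.0396, 0.1616]
tool_rot: [[0.594, 0.804, -0.0], [0.804, -0.594, -0.001], [-0.001, 0.001, -1.0]]
ft_force: [0.9, 0.3, 0.9]
grip_width: 0.0579
gripper_force: 0.0
```

>>> step_arm --targets '[[[-0.02, 0.01, 0], [0, 0, 0.14]], [[-0.04, 0.02, 0], [0, 0, 0.28]], [[-0.06, 0.03, 0], [0, 0, 0.42]], [[-0.074, 0.034, 0], [0, 0, 0.56]], [[-0.074, 0.034, 0], [0, 0, 0.7]], [[-0.074, 0.034, 0], [0, 0, 0.85]], [[-0.074, 0.034, 0], [0, 0, 1]], [[-0.074, 0.034, 0], [0, 0, 1]]]'

```text
time_s: 32.48
position: [0.4561, 0.0199, 0.1614]
tool_rot: [[0.989, 0.149, 0.0], [0.149, -0.989, 0.0], [0.0, -0.0, -1.0]]
ft_force: [0.6, 0.3, 0.1]
grip_width: 0.0578
gripper_force: 0.0
```

>>> step_arm --targets '[[[0, 0, 0], [0, 0, 0.15]], [[0, 0, 0], [0, 0, 0.302]], [[0, 0, 0], [0, 0, 0.302]], [[0, 0, 0], [0, 0, 0.302]], [[0, 0, 0], [0, 0, 0.302]]]'

```text
time_s: 32.9
position: [0.456, 0.0197, 0.1614]
tool_rot: [[0.997, -0.079, 0.0], [-0.079, -0.997, 0.0], [0.0, -0.0, -1.0]]
ft_force: [-0.1, -0.1, -0.2]
grip_width: 0.0579
gripper_force: 0.0
```

```bash
python3 - <<'E'
from h import *
np.set_printoptions(precision=4,suppress=True)
d=cap('wrist'); save(d,'w11'); o=env.observe(); p=np.array(o['position']); R=np.array(o['tool_rot']); print(p,R[:2,:2],o['time_s'])
P=cloud(d); Q=(P-p)@R  # tool frame
k=(P[...,2]>.036)&(P[...,2]<.05)&(abs(P[...,0]-.455)<.025)&(abs(P[...,1]-.018)<.025)
print(k.sum(),np.percentile(Q[k,0],[2,50,98]),np.percentile(Q[k,1],[2,50,98]),P[k,2].max())
t=cap('top'); cv2.imwrite('pics/t11.png',cv2.resize(t['img'][110:300,60:430,::-1],None,fx=2,fy=2,interpolation=cv2.INTER_CUBIC))
h=cv2.cvtColor(t['img'],cv2.COLOR_RGB2HSV); T=cloud(t)
m=((h[...,2]<80)&(T[...,0]>.45)&(T[...,0]<.6)&(T[...,1]>.24)&(T[...,1]<.44)&(T[...,2]>.02)).astype(np.uint8)
print('stapler',m.sum(),cv2.minAreaRect((T[m>0][:,:2]*1000).astype(np.float32)),np.median(T[m>0],0))
E
```

```text
[0.456  0.0196 0.1614] [[ 0.9968 -0.0799]
 [-0.0799 -0.9968]] 32.95
547 [-0.0087  0.0054  0.0232] [-0.0086  0.0013  0.0103] 0.04628021532513377
stapler 485 ((520.561767578125, 337.0425109863281), (24.174028396606445, 145.29083251953125), 10.239280700683594) [0.5204 0.3331 0.0481]
```

View pics/t11.png

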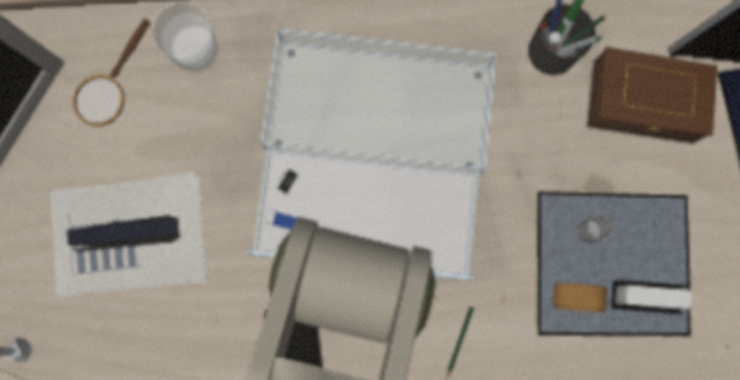

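The stapler lies on the middle of the sheets (crop 123,231). The cup, clock and card holder stand on the mat and the drawer is open. Pinch the knob again and push.

>>> step_arm --targets '[[[0.007, 0.003, 0.09], [0, 0, 0]], [[0.007, 0.003, 0.18], [0, 0, 0]], [[0.007, 0.003, 0.27], [0, 0, 0]], [[0.007, 0.003, 0.36], [0, 0, 0]], [[0.007, 0.003, 0.43], [0, 0, 0]], [[0.007, 0.003, 0.47], [0, 0, 0]], [[0.007, 0.003, 0.487], [0, 0, 0]], [[0.007, 0.003, 0.487], [0, 0, 0]], [[0.007, 0.003, 0.487], [0, 0, 0]]]'

```text
time_s: 33.75
position: [0.4584, 0.0183, 0.0158]
tool_rot: [[0.997, -0.083, 0.001], [-0.083, -0.997, -0.0], [0.001, 0.0, -1.0]]
ft_force: [0.3, -0.2, 1.0]
grip_width: 0.0581
gripper_force: 0.0
```

>>> step_arm --targets '[[[0, 0, 0], [0, 0, 0]], [[0, 0, 0], [0, 0, 0]], [[0, 0, 0], [0, 0, 0]], [[0, 0, 0], [0, 0, 0]], [[0, 0, 0], [0, 0, 0]], [[0, 0, 0], [0, 0, 0]], [[0, 0, 0], [0, 0, 0]]]' --jaw 10 --grip_force 25

```text
time_s: 34.33
position: [0.4584, 0.0185, 0.016]
tool_rot: [[0.996, -0.084, 0.001], [-0.084, -0.996, 0.0], [0.001, -0.0, -1.0]]
ft_force: [-1.3, 1.7, 6.4]
grip_width: 0.019
gripper_force: 24.3
```

>>> step_arm --targets '[[[0.02, 0, 0], [0, 0, 0]], [[0.06, 0, 0], [0, 0, 0]], [[0.11, 0, 0], [0, 0, 0]], [[0.16, 0.001, 0], [0, 0, 0]], [[0.21, 0.001, 0], [0, 0, 0]], [[0.26, 0.001, 0], [0, 0, 0]], [[0.31, 0.002, 0], [0, 0, 0]], [[0.36, 0.002, 0], [0, 0, 0]], [[0.4, 0.002, 0], [0, 0, 0]], [[0.43, 0.002, 0], [0, 0, 0]]]'

```text
time_s: 35.17
position: [0.5875, 0.0075, 0.016]
tool_rot: [[0.996, -0.084, 0.001], [-0.084, -0.996, 0.001], [0.001, -0.001, -1.0]]
ft_force: [-2.3, 4.0, 7.2]
grip_width: 0.0188
gripper_force: 24.5
```

>>> step_arm --targets '[[[0.01, 0, 0], [0, 0, 0]], [[0.02, 0, 0], [0, 0, 0]], [[0.03, 0, 0], [0, 0, 0]], [[0.037, 0, 0], [0, 0, 0]], [[0.043, 0, 0], [0, 0, 0]], [[0.043, 0, 0], [0, 0, 0]]]'

```text
time_s: 35.67
position: [0.5974, 0.0066, 0.016]
tool_rot: [[0.996, -0.084, -0.004], [-0.084, -0.997, 0.001], [-0.004, -0.001, -1.0]]
ft_force: [-9.7, 2.7, 12.1]
grip_width: 0.0197
gripper_force: 25.2
```

>>> step_arm --targets '[[[0.003, 0, 0], [0, 0, 0]], [[0.006, 0, 0], [0, 0, 0]], [[0.006, 0, 0], [0, 0, 0]], [[0.006, 0, 0], [0, 0, 0]]]'

```text
time_s: 36.0
position: [0.5974, 0.0066, 0.0159]
tool_rot: [[0.996, -0.083, -0.008], [-0.083, -0.997, 0.001], [-0.008, -0.001, -1.0]]
ft_force: [-17.6, 3.5, 16.2]
grip_width: 0.0193
gripper_force: 25.6
```

>>> step_arm --targets '[[[0, 0, 0], [0, 0, 0]], [[0, 0, 0], [0, 0, 0]], [[0, 0, 0], [0, 0, 0]], [[0, 0, 0], [0, 0, 0]], [[0, 0, 0], [0, 0, 0]]]' --jaw 58

```text
time_s: 36.42
position: [0.6012, 0.0056, 0.0152]
tool_rot: [[0.996, -0.084, 0.0], [-0.084, -0.996, -0.0], [0.0, 0.0, -1.0]]
ft_force: [-0.4, -0.3, -0.4]
grip_width: 0.0578
gripper_force: 0.0
```

>>> step_arm --targets '[[[0, 0, -0.05], [0, 0, 0]], [[0, 0, -0.12], [0, 0, 0]], [[0, 0, -0.22], [0, 0, 0]], [[0, 0, -0.32], [0, 0, 0]], [[0, 0, -0.417], [0, 0, 0]], [[0, 0, -0.417], [0, 0, 0]], [[0, 0, -0.417], [0, 0, 0]]]'

```text
time_s: 37.0
position: [0.6018, 0.0056, 0.1418]
tool_rot: [[0.996, -0.084, 0.003], [-0.084, -0.996, -0.001], [0.003, 0.0, -1.0]]
ft_force: [0.1, -0.3, -0.2]
grip_width: 0.0582
gripper_force: 0.0
```

```bash
python3 - <<'E'
from h import *
np.set_printoptions(precision=4,suppress=True)
d=cap('wrist'); save(d,'w12'); o=env.observe(); p=np.array(o['position']); print(p,np.array(o['tool_rot'])[:2,:2],o['q'],o['time_s'])
ab=lambda p:(p[...,0]*.9977-p[...,1]*.068,p[...,0]*.068+p[...,1]*.9977)
P=cloud(d); a,b=ab(P); k=(P[...,2]>.036)&(P[...,2]<.05)&(a>.575)&(a<.604)&(abs(b-.047)<.03)
print(k.sum(),np.percentile(a[k],[2,50,98]),np.percentile(b[k],[2,50,98]),P[k,2].max(),'was .5851')
E
```

```text
[0.601  0.0057 0.1402] [[ 0.9965 -0.084 ]
 [-0.084  -0.9965]] [-10.7291  31.1973  74.0863  -0.0006  74.7144  84.0919] 37.05
417 [0.5846 0.5946 0.6038] [0.0377 0.0471 0.0564] 0.045988581665467765 was .5851
```

The drawer is shut: the knob's front edge is back at its original place to within 0.5 mm. Now fetch the card holder from the mat.

>>> step_arm --targets '[[[-0.04, 0.1, 0], [0, 0, -0.14]], [[-0.08, 0.2, 0], [0, 0, -0.28]], [[-0.12, 0.3, 0], [0, 0, -0.42]], [[-0.16, 0.4, 0], [0, 0, -0.56]], [[-0.2, 0.5, 0], [0, 0, -0.7]], [[-0.25, 0.62, 0], [0, 0, -0.85]], [[-0.3, 0.74, 0], [0, 0, -1]], [[-0.35, 0.86, 0], [0, 0, -1]], [[-0.373, 0.95, 0], [0, 0, -1]], [[-0.373, 0.95, 0], [0, 0, -1]]]'

```text
time_s: 37.88
position: [0.4636, -0.2731, 0.1388]
tool_rot: [[0.767, 0.641, -0.002], [0.641, -0.767, 0.0], [-0.001, -0.002, -1.0]]
ft_force: [-0.3, 1.0, -0.3]
grip_width: 0.0581
gripper_force: 0.0
```

>>> step_arm --targets '[[[-0.06, 0.06, 0], [0, 0, -0.14]], [[-0.11, 0.11, 0], [0, 0, -0.28]], [[-0.17, 0.17, 0], [0, 0, -0.42]], [[-0.22, 0.22, 0], [0, 0, -0.56]], [[-0.274, 0.274, 0], [0, 0, -0.7]], [[-0.274, 0.274, 0], [0, 0, -0.85]], [[-0.274, 0.274, 0], [0, 0, -1]], [[-0.274, 0.274, 0], [0, 0, -1]]]'

```text
time_s: 38.55
position: [0.4556, -0.3843, 0.1387]
tool_rot: [[0.08, 0.997, -0.002], [0.997, -0.08, 0.003], [0.002, -0.002, -1.0]]
ft_force: [-0.2, 1.0, -0.8]
grip_width: 0.0578
gripper_force: 0.0
```

>>> step_arm --targets '[[[0, 0, 0], [0, 0, -0.022]], [[0, 0, 0], [0, 0, -0.022]], [[0, 0, 0], [0, 0, -0.022]], [[0, 0, 0], [0, 0, -0.022]], [[0, 0, 0], [0, 0, -0.022]]]'

```text
time_s: 38.97
position: [0.456, -0.3845, 0.1404]
tool_rot: [[0.068, 0.998, -0.0], [0.998, -0.068, 0.0], [0.0, -0.0, -1.0]]
ft_force: [-0.3, 0.1, -0.6]
grip_width: 0.0579
gripper_force: 0.0
```

```bash
cat > m6.py <<'E'
from h import *
np.set_printoptions(precision=4,suppress=True)
def fit(q):
    c=q.mean(0); w,V=np.linalg.eigh(np.cov((q-c).T)); v=V[:,1]*np.sign(V[1,1]); n=np.array([v[1],-v[0]])
    s=np.percentile((q-c)@v,[.5,99.5]); t=np.percentile((q-c)@n,[1,99]); return c+v*s.mean()+n*t.mean(),np.degrees(np.arctan2(-v[0],v[1])),s[1]-s[0],t[1]-t[0]
d=cap('wrist'); o=env.observe(); p=np.array(o['position']); R=np.array(o['tool_rot']); print(p,R[:2,:2],o['time_s'])
P=cloud(d); h=cv2.cvtColor(d['img'],cv2.COLOR_RGB2HSV)
k=(h[...,1]<70)&(h[...,2]>130)&(P[...,2]>.048)&(P[...,2]<.064)&(abs(P[...,1]-p[1])<.07)&(abs(P[...,0]-p[0])<.03)
if k.sum()>100: print('card',k.sum(),fit(P[k][:,:2]),np.median(P[k,2]))
k=(h[...,0]>8)&(h[...,0]<25)&(h[...,1]>110)&(P[...,2]>.05)&(P[...,2]<.085)
if k.sum()>100:
    Q=P[k]; top=Q[Q[:,2]>np.percentile(Q[:,2],99)-.012]; print('clock',k.sum(),fit(Q[:,:2]),fit(top[:,:2]),Q[:,2].max())
k=(P[...,2]>.05)&(P[...,2]<.07)&(abs(P[...,0]-p[0])<.03)&(abs(P[...,1]-p[1])<.03)&(h[...,1]<60)&(h[...,2]>40)
if k.sum()>100: print('cup?',k.sum(),cv2.minEnclosingCircle((P[k][:,:2]*1000).astype(np.float32)))
E
python3 m6.py
```

```text
[ 0.456  -0.3846  0.1404] [[ 0.0674  0.9977]
 [ 0.9977 -0.0674]] 39.0167
card 2807 (array([ 0.4551, -0.3821]), np.float64(-3.909198089518071), np.float64(0.08880757585026042), np.float64(0.023085374843956948)) 0.05792551646589236
clock 5552 (array([ 0.5644, -0.3457]), np.float64(56.825810165853476), np.float64(0.3090539456538588), np.float64(0.07271667290183018)) (array([ 0.5592, -0.3563]), np.float64(53.45796471546085), np.float64(0.31102020298325433), np.float64(0.05110889345354596)) 0.07825913911432394
cup? 1891 ((454.9298400878906, -384.0390625), 32.06693649291992)
```

>>> step_arm --targets '[[[0, 0, 0.08], [0, 0, 0]], [[0, 0, 0.16], [0, 0, 0]], [[0, 0, 0.24], [0, 0, 0]], [[0, 0, 0.32], [0, 0, 0]], [[0, 0, 0.39], [0, 0, 0]], [[0, 0, 0.43], [0, 0, 0]], [[0, 0, 0.44], [0, 0, 0]], [[0, 0, 0.44], [0, 0, 0]], [[0, 0, 0.44], [0, 0, 0]]]'

```text
time_s: 39.77
position: [0.4563, -0.3851, 0.0092]
tool_rot: [[0.067, 0.998, 0.001], [0.998, -0.067, -0.001], [-0.001, 0.001, -1.0]]
ft_force: [0.0, -1.4, 0.8]
grip_width: 0.0581
gripper_force: 0.0
```

>>> step_arm --targets '[[[0, 0, 0], [0, 0, 0]], [[0, 0, 0], [0, 0, 0]], [[0, 0, 0], [0, 0, 0]], [[0, 0, 0], [0, 0, 0]], [[0, 0, 0], [0, 0, 0]], [[0, 0, 0], [0, 0, 0]]]' --jaw 30 --grip_force 40

```text
time_s: 40.27
position: [0.4564, -0.3852, 0.0098]
tool_rot: [[0.067, 0.998, 0.002], [0.998, -0.067, -0.002], [-0.002, 0.002, -1.0]]
ft_force: [-0.1, 0.4, 6.1]
grip_width: 0.0394
gripper_force: 41.2
```

>>> step_arm --targets '[[[0, 0, -0.02], [0, 0, 0]], [[0, 0, -0.06], [0, 0, 0]], [[0, 0, -0.14], [0, 0, 0]], [[0, 0, -0.22], [0, 0, 0]], [[0, 0, -0.3], [0, 0, 0]], [[0, 0, -0.38], [0, 0, 0]], [[0, 0, -0.4], [0, 0, 0]], [[0, 0, -0.4], [0, 0, 0]]]'

```text
time_s: 40.93
position: [0.4564, -0.3852, 0.1303]
tool_rot: [[0.067, 0.998, 0.002], [0.998, -0.067, -0.003], [-0.003, 0.003, -1.0]]
ft_force: [1.1, -0.2, -2.4]
grip_width: 0.0389
gripper_force: 40.7
```

>>> step_arm --targets '[[[0.06, 0.01, 0], [0, 0, 0]], [[0.15, 0.03, 0], [0, 0, 0]], [[0.25, 0.05, 0], [0, 0, 0]], [[0.35, 0.07, 0], [0, 0, 0]], [[0.45, 0.09, 0], [0, 0, 0]], [[0.55, 0.11, 0], [0, 0, 0]], [[0.65, 0.13, 0], [0, 0, 0]], [[0.75, 0.15, 0], [0, 0, 0]], [[0.85, 0.165, 0], [0, 0, 0]], [[0.95, 0.171, 0], [0, 0, 0]]]'

```text
time_s: 41.77
position: [0.5256, -0.1013, 0.1267]
tool_rot: [[0.067, 0.998, -0.003], [0.998, -0.067, 0.001], [0.001, -0.003, -1.0]]
ft_force: [0.8, 1.2, -0.9]
grip_width: 0.0391
gripper_force: 40.7
```

>>> step_arm --targets '[[[0.1, 0, 0], [0, 0, 0]], [[0.2, 0, 0], [0, 0, 0]], [[0.3, 0, 0], [0, 0, 0]], [[0.36, 0, 0], [0, 0, 0]], [[0.379, 0, 0], [0, 0, 0]], [[0.379, 0, 0], [0, 0, 0]], [[0.379, 0, 0], [0, 0, 0]]]'

```text
time_s: 42.35
position: [0.5333, 0.0096, 0.1276]
tool_rot: [[0.066, 0.998, -0.002], [0.998, -0.066, 0.0], [-0.0, -0.002, -1.0]]
ft_force: [0.0, 0.6, -1.5]
grip_width: 0.0391
gripper_force: 40.7
```

```bash
python3 m6.py
```

```text
[0.5334 0.009  0.1278] [[ 0.0674  0.9977]
 [ 0.9977 -0.0674]] 42.4
```

>>> step_arm --targets '[[[0, 0.002, 0.07], [0, 0, 0]], [[0, 0.002, 0.15], [0, 0, 0]], [[0, 0.002, 0.23], [0, 0, 0]], [[0, 0.002, 0.3], [0, 0, 0]], [[0, 0.002, 0.36], [0, 0, 0]], [[0, 0.002, 0.39], [0, 0, 0]], [[0, 0.002, 0.4], [0, 0, 0]], [[0, 0.002, 0.407], [0, 0, 0]], [[0, 0.002, 0.407], [0, 0, 0]], [[0, 0.002, 0.407], [0, 0, 0]]]'

```text
time_s: 43.23
position: [0.535, 0.0092, 0.0073]
tool_rot: [[0.067, 0.998, 0.002], [0.998, -0.067, -0.0], [-0.0, 0.002, -1.0]]
ft_force: [-0.8, -0.1, 0.2]
grip_width: 0.0396
gripper_force: 40.7
```

```bash
python3 - <<'E'
from h import *
o=env.observe(); print(o['position'],o['ft_force'],o['grip_width'],o['time_s'])
E
```

```text
[0.53498404 0.00918468 0.00725428] [-0.79953228 -0.05095384  0.20797536] 0.039560444986695274 43.2333
```

>>> step_arm --targets '[[[0, 0, 0], [0, 0, 0]], [[0, 0, 0], [0, 0, 0]], [[0, 0, 0], [0, 0, 0]], [[0, 0, 0], [0, 0, 0]]]' --jaw 58

```text
time_s: 43.57
position: [0.5346, 0.0096, 0.0066]
tool_rot: [[0.067, 0.998, 0.001], [0.998, -0.067, -0.0], [-0.0, 0.001, -1.0]]
ft_force: [-0.4, 0.8, -1.2]
grip_width: 0.0576
gripper_force: 0.0
```

>>> step_arm --targets '[[[0, 0, -0.05], [0, 0, 0]], [[0, 0, -0.12], [0, 0, 0]], [[0, 0, -0.2], [0, 0, 0]], [[0, 0, -0.28], [0, 0, 0]], [[0, 0, -0.36], [0, 0, 0]], [[0, 0, -0.44], [0, 0, 0]], [[0, 0, -0.44], [0, 0, 0]], [[0, 0, -0.44], [0, 0, 0]]]'

```text
time_s: 44.23
position: [0.5348, 0.0096, 0.1393]
tool_rot: [[0.067, 0.998, 0.003], [0.998, -0.067, -0.001], [-0.0, 0.003, -1.0]]
ft_force: [0.2, -0.4, -0.5]
grip_width: 0.0578
gripper_force: 0.0
```

```bash
python3 m6.py
```

```text
[0.5342 0.0097 0.1382] [[ 0.0668  0.9978]
 [ 0.9978 -0.0668]] 44.2833
card 2652 (array([0.5354, 0.0124]), np.float64(-3.6471458386231874), np.float64(0.08747072681900911), np.float64(0.022610751701909203)) 0.05494823313670323
cup? 1848 ((535.5357666015625, 9.718035697937012), 32.71839904785156)
```

>>> step_arm --targets '[[[-0.1, -0.03, 0], [0, 0, 0]], [[-0.22, -0.06, 0], [0, 0, 0]], [[-0.34, -0.09, 0], [0, 0, 0]], [[-0.46, -0.12, 0], [0, 0, 0]], [[-0.58, -0.15, 0], [0, 0, 0]], [[-0.7, -0.18, 0], [0, 0, 0]], [[-0.82, -0.196, 0], [0, 0, 0]], [[-0.92, -0.196, 0], [0, 0, 0]], [[-0.978, -0.196, 0], [0, 0, 0]], [[-0.978, -0.196, 0], [0, 0, 0]]]'

```text
time_s: 45.12
position: [0.4553, -0.2822, 0.1368]
tool_rot: [[0.07, 0.998, -0.001], [0.998, -0.07, 0.001], [0.001, -0.001, -1.0]]
ft_force: [0.3, -0.5, -0.1]
grip_width: 0.0579
gripper_force: 0.0
```

>>> step_arm --targets '[[[0, 0, 0], [0, 0, 0]], [[0, 0, 0], [0, 0, 0]], [[0, 0, 0], [0, 0, 0]]]'

```text
time_s: 45.37
position: [0.4561, -0.2779, 0.1379]
tool_rot: [[0.066, 0.998, -0.001], [0.998, -0.066, 0.001], [0.001, -0.001, -1.0]]
ft_force: [-0.0, 0.3, 0.3]
grip_width: 0.0579
gripper_force: 0.0
```

```bash
sed -i 's/^k=(h\[...,0\]>8)\(.*\)$/k=(abs(P[...,1]-p[1])<.07)\&(abs(P[...,0]-p[0])<.06)\&(h[...,0]>8)\1/' m6.py; python3 m6.py
```

```text
[ 0.4562 -0.2779  0.1381] [[ 0.0653  0.9979]
 [ 0.9979 -0.0653]] 45.4167
clock 3051 (array([ 0.453 , -0.2752]), np.float64(-4.248625757322398), np.float64(0.0627338894160242), np.float64(0.032264989585137877)) (array([ 0.4528, -0.2778]), np.float64(-4.679293815872461), np.float64(0.05150476581290052), np.float64(0.03222546423487058)) 0.07778125701182056
```

>>> step_arm --targets '[[[0, -0.007, 0.08], [0, 0, 0]], [[0, -0.007, 0.16], [0, 0, 0]], [[0, -0.007, 0.24], [0, 0, 0]], [[0, -0.007, 0.32], [0, 0, 0]], [[0, -0.007, 0.37], [0, 0, 0]], [[0, -0.007, 0.392], [0, 0, 0]], [[0, -0.007, 0.392], [0, 0, 0]], [[0, -0.007, 0.392], [0, 0, 0]]]'

```text
time_s: 46.08
position: [0.4544, -0.2789, 0.0213]
tool_rot: [[0.066, 0.998, 0.0], [0.998, -0.066, -0.0], [-0.0, 0.0, -1.0]]
ft_force: [-1.1, 0.8, -0.3]
grip_width: 0.0578
gripper_force: 0.0
```

>>> step_arm --targets '[[[0, 0, 0], [0, 0, 0]], [[0, 0, 0], [0, 0, 0]], [[0, 0, 0], [0, 0, 0]], [[0, 0, 0], [0, 0, 0]], [[0, 0, 0], [0, 0, 0]], [[0, 0, 0], [0, 0, 0]]]' --jaw 22 --grip_force 40

```text
time_s: 46.58
position: [0.4545, -0.2794, 0.0218]
tool_rot: [[0.067, 0.998, 0.002], [0.998, -0.067, -0.001], [-0.001, 0.002, -1.0]]
ft_force: [0.9, 1.3, 7.3]
grip_width: 0.0294
gripper_force: 40.0
```

>>> step_arm --targets '[[[0, 0, -0.03], [0, 0, 0]], [[0, 0, -0.1], [0, 0, 0]], [[0, 0, -0.18], [0, 0, 0]], [[0, 0, -0.26], [0, 0, 0]], [[0, 0, -0.34], [0, 0, 0]], [[0, 0, -0.4], [0, 0, 0]], [[0, 0, -0.4], [0, 0, 0]]]'

```text
time_s: 47.17
position: [0.455, -0.2799, 0.1446]
tool_rot: [[0.067, 0.998, 0.005], [0.998, -0.067, -0.005], [-0.004, 0.005, -1.0]]
ft_force: [1.2, -0.2, -2.8]
grip_width: 0.0296
gripper_force: 40.3
```

>>> step_arm --targets '[[[0.06, 0.01, 0], [0, 0, 0]], [[0.15, 0.03, 0], [0, 0, 0]], [[0.25, 0.05, 0], [0, 0, 0]], [[0.35, 0.07, 0], [0, 0, 0]], [[0.45, 0.09, 0], [0, 0, 0]], [[0.55, 0.11, 0], [0, 0, 0]], [[0.65, 0.13, 0], [0, 0, 0]], [[0.75, 0.15, 0], [0, 0, 0]], [[0.85, 0.165, 0], [0, 0, 0]], [[0.95, 0.175, 0], [0, 0, 0]]]'

```text
time_s: 48.0
position: [0.5251, 0.0034, 0.1396]
tool_rot: [[0.067, 0.998, -0.002], [0.998, -0.067, 0.0], [0.0, -0.002, -1.0]]
ft_force: [0.1, 0.0, -2.5]
grip_width: 0.0296
gripper_force: 40.2
```

>>> step_arm --targets '[[[0.1, 0, 0], [0, 0, 0]], [[0.2, 0, 0], [0, 0, 0]], [[0.29, 0, 0], [0, 0, 0]], [[0.34, 0, 0], [0, 0, 0]], [[0.354, 0, 0], [0, 0, 0]], [[0.354, 0, 0], [0, 0, 0]], [[0.354, 0, 0], [0, 0, 0]]]'

```text
time_s: 48.58
position: [0.5322, 0.1072, 0.14]
tool_rot: [[0.067, 0.998, -0.001], [0.998, -0.067, -0.0], [-0.0, -0.001, -1.0]]
ft_force: [0.5, -0.1, -2.4]
grip_width: 0.029
gripper_force: 40.1
```

```bash
python3 m6.py
```

```text
[0.5323 0.1069 0.1403] [[ 0.0676  0.9977]
 [ 0.9977 -0.0676]] 48.6333
```

>>> step_arm --targets '[[[0.006, 0, 0.07], [0, 0, 0]], [[0.006, 0, 0.15], [0, 0, 0]], [[0.006, 0, 0.23], [0, 0, 0]], [[0.006, 0, 0.3], [0, 0, 0]], [[0.006, 0, 0.36], [0, 0, 0]], [[0.006, 0, 0.39], [0, 0, 0]], [[0.006, 0, 0.4], [0, 0, 0]], [[0.006, 0, 0.407], [0, 0, 0]], [[0.006, 0, 0.407], [0, 0, 0]], [[0.006, 0, 0.407], [0, 0, 0]]]'

```text
time_s: 49.47
position: [0.5333, 0.1094, 0.0196]
tool_rot: [[0.067, 0.998, 0.002], [0.998, -0.067, 0.0], [0.0, 0.002, -1.0]]
ft_force: [0.5, -0.4, -2.8]
grip_width: 0.0298
gripper_force: 40.1
```

>>> step_arm --targets '[[[0, 0, 0], [0, 0, 0]]]'

```text
time_s: 49.55
position: [0.5332, 0.1095, 0.0194]
tool_rot: [[0.067, 0.998, 0.002], [0.998, -0.067, 0.0], [0.0, 0.002, -1.0]]
ft_force: [0.1, -0.0, -2.6]
grip_width: 0.0296
gripper_force: 40.1
```

Still carrying its weight, so I'll lower 1.5 mm more, release, lift and check.

>>> step_arm --targets '[[[0, -0.002, 0.003], [0, 0, 0]], [[0, -0.002, 0.005], [0, 0, 0]], [[0, -0.002, 0.005], [0, 0, 0]], [[0, -0.002, 0.005], [0, 0, 0]]]'

```text
time_s: 49.88
position: [0.5329, 0.1096, 0.0189]
tool_rot: [[0.067, 0.998, 0.003], [0.998, -0.067, -0.0], [-0.0, 0.003, -1.0]]
ft_force: [-2.3, -0.1, 10.7]
grip_width: 0.0296
gripper_force: 41.7
```

>>> step_arm --targets '[[[0, 0, 0], [0, 0, 0]], [[0, 0, 0], [0, 0, 0]], [[0, 0, 0], [0, 0, 0]], [[0, 0, 0], [0, 0, 0]]]' --jaw 62

```text
time_s: 50.22
position: [0.5321, 0.1096, 0.0172]
tool_rot: [[0.067, 0.998, 0.0], [0.998, -0.067, 0.0], [0.0, 0.0, -1.0]]
ft_force: [-0.3, -0.1, 0.1]
grip_width: 0.0622
gripper_force: 0.0
```

>>> step_arm --targets '[[[0, 0, -0.05], [0, 0, 0]], [[0, 0, -0.12], [0, 0, 0]], [[0, 0, -0.2], [0, 0, 0]], [[0, 0, -0.28], [0, 0, 0]], [[0, 0, -0.36], [0, 0, 0]], [[0, 0, -0.41], [0, 0, 0]], [[0, 0, -0.41], [0, 0, 0]], [[0, 0, -0.41], [0, 0, 0]]]'

```text
time_s: 50.88
position: [0.5321, 0.1096, 0.1403]
tool_rot: [[0.067, 0.998, 0.001], [0.998, -0.067, -0.0], [0.0, 0.001, -1.0]]
ft_force: [0.2, -0.1, -1.0]
grip_width: 0.0616
gripper_force: 0.0
```

```bash
python3 m6.py; python3 - <<'E'
import re
s=open('m2.py').read()
E
cat > m7.py <<'E'
from h import *
np.set_printoptions(precision=4,suppress=True)
d=cap('wrist'); P=cloud(d); h=cv2.cvtColor(d['img'],cv2.COLOR_RGB2HSV)
br=(h[...,0]>8)&(h[...,0]<25)&(h[...,1]>110)&(P[...,2]>.05)&(P[...,2]<.08)&(abs(P[...,1]-.108)<.06)
Q=P[br]; a=Q[:,0]*.9977-Q[:,1]*.068; b=Q[:,0]*.068+Q[:,1]*.9977
print('clock now',np.percentile(a,[1,3,50,97,99]),np.percentile(b,[1,50,99]),'was [.5074 .5081 .5234 .5387 .5395] [.1155 .1516 .177]')
E
python3 m7.py
```

```text
[0.5316 0.1096 0.1394] [[ 0.0669  0.9978]
 [ 0.9978 -0.0669]] 50.9333
card 426 (array([0.5378, 0.0485]), np.float64(89.98932763946556), np.float64(0.022822264937736016), np.float64(0.017020787508259)) 0.054745229576070684
clock 2890 (array([0.5311, 0.1129]), np.float64(-4.051658512976955), np.float64(0.06240603698182182), np.float64(0.03216109142260776)) (array([0.5309, 0.111 ]), np.float64(-5.2408679863555285), np.float64(0.05155574560261106), np.float64(0.03204917610318305)) 0.07523709684099292
clock now [0.5057 0.5065 0.5225 0.5376 0.5383] [0.1184 0.1544 0.1794] was [.5074 .5081 .5234 .5387 .5395] [.1155 .1516 .177]
```

>>> step_arm --targets '[[[-0.1, 0.02, 0], [0, 0, 0]], [[-0.22, 0.04, 0], [0, 0, 0]], [[-0.34, 0.06, 0], [0, 0, 0]], [[-0.46, 0.08, 0], [0, 0, 0]], [[-0.58, 0.1, 0], [0, 0, 0]], [[-0.7, 0.12, 0], [0, 0, 0]], [[-0.82, 0.137, 0], [0, 0, 0]], [[-0.95, 0.137, 0], [0, 0, 0]]]'

```text
time_s: 51.65
position: [0.5539, -0.1789, 0.1386]
tool_rot: [[0.066, 0.998, -0.002], [0.998, -0.066, 0.001], [0.001, -0.002, -1.0]]
ft_force: [0.2, 0.8, -0.7]
grip_width: 0.062
gripper_force: 0.0
```

>>> step_arm --targets '[[[-0.12, 0, 0], [0, 0, 0]], [[-0.24, 0, 0], [0, 0, 0]], [[-0.34, 0, 0], [0, 0, 0]], [[-0.404, 0, 0], [0, 0, 0]], [[-0.404, 0, 0], [0, 0, 0]], [[-0.404, 0, 0], [0, 0, 0]], [[-0.404, 0, 0], [0, 0, 0]], [[-0.404, 0, 0], [0, 0, 0]]]'

```text
time_s: 52.32
position: [0.546, -0.2971, 0.1397]
tool_rot: [[0.065, 0.998, -0.001], [0.998, -0.065, 0.001], [0.001, -0.001, -1.0]]
ft_force: [0.4, 1.8, -0.6]
grip_width: 0.0621
gripper_force: 0.0
```

```bash
python3 m6.py; python3 - <<'E'
from h import *
d=cap('wrist'); save(d,'w13'); P=cloud(d)
k=(P[...,2]>.058)&(P[...,2]<.072)&(P[...,0]>.51)&(P[...,0]<.59)&(P[...,1]>-.33)&(P[...,1]<-.26)
k=cv2.morphologyEx(k.astype(np.uint8),cv2.MORPH_OPEN,np.ones((2,2)))>0
print(k.sum(),cv2.minEnclosingCircle((P[k][:,:2]*1000).astype(np.float32)))
E
```

```text
[ 0.5461 -0.2972  0.1399] [[ 0.0654  0.9979]
 [ 0.9979 -0.0654]] 52.3667
cup? 622 ((545.9367065429688, -300.7027282714844), 16.71970558166504)
426 ((545.8517456054688, -313.3811340332031), 29.292457580566406)
```

>>> step_arm --targets '[[[-0.01, 0, 0.08], [0, 0, 0]], [[-0.01, 0, 0.16], [0, 0, 0]], [[-0.01, 0, 0.24], [0, 0, 0]], [[-0.01, 0, 0.32], [0, 0, 0]], [[-0.01, 0, 0.39], [0, 0, 0]], [[-0.01, 0, 0.417], [0, 0, 0]], [[-0.01, 0, 0.417], [0, 0, 0]], [[-0.01, 0, 0.417], [0, 0, 0]]]'

```text
time_s: 53.08
position: [0.5461, -0.3013, 0.0157]
tool_rot: [[0.066, 0.998, 0.001], [0.998, -0.066, -0.0], [-0.0, 0.001, -1.0]]
ft_force: [0.5, -0.2, 1.3]
grip_width: 0.062
gripper_force: 0.0
```

>>> step_arm --targets '[[[0, 0, 0], [0, 0, 0]], [[0, 0, 0], [0, 0, 0]], [[0, 0, 0], [0, 0, 0]], [[0, 0, 0], [0, 0, 0]], [[0, 0, 0], [0, 0, 0]], [[0, 0, 0], [0, 0, 0]]]' --jaw 25 --grip_force 30

```text
time_s: 53.58
position: [0.5462, -0.3017, 0.0165]
tool_rot: [[0.067, 0.998, 0.002], [0.998, -0.067, -0.001], [-0.001, 0.002, -1.0]]
ft_force: [-1.2, 1.2, 7.0]
grip_width: 0.0322
gripper_force: 29.7
```

>>> step_arm --targets '[[[0, 0, -0.04], [0, 0, 0]], [[0, 0, -0.12], [0, 0, 0]], [[0, 0, -0.2], [0, 0, 0]], [[0, 0, -0.28], [0, 0, 0]], [[0, 0, -0.367], [0, 0, 0]], [[0, 0, -0.367], [0, 0, 0]]]'

```text
time_s: 54.08
position: [0.5474, -0.3027, 0.1314]
tool_rot: [[0.067, 0.998, 0.008], [0.998, -0.067, -0.006], [-0.006, 0.008, -1.0]]
ft_force: [0.3, -0.9, -0.1]
grip_width: 0.032
gripper_force: 30.1
```

>>> step_arm --targets '[[[0.06, -0.01, 0], [0, 0, 0]], [[0.16, -0.03, 0], [0, 0, 0]], [[0.26, -0.05, 0], [0, 0, 0]], [[0.36, -0.07, 0], [0, 0, 0]], [[0.46, -0.09, 0], [0, 0, 0]], [[0.56, -0.1, 0], [0, 0, 0]], [[0.66, -0.11, 0], [0, 0, 0]], [[0.721, -0.117, 0], [0, 0, 0]], [[0.721, -0.117, 0], [0, 0, 0]], [[0.721, -0.117, 0], [0, 0, 0]]]'

```text
time_s: 54.92
position: [0.5251, -0.0827, 0.1255]
tool_rot: [[0.065, 0.998, 0.0], [0.998, -0.065, -0.0], [-0.0, 0.0, -1.0]]
ft_force: [0.6, 0.3, -0.6]
grip_width: 0.0319
gripper_force: 30.1
```

```bash
python3 m6.py
```

```text
[ 0.5252 -0.0836  0.1254] [[ 0.0663  0.9978]
 [ 0.9978 -0.0663]] 54.9667
card 716 (array([ 0.5328, -0.0225]), np.float64(89.94198798170379), np.float64(0.022683916911289098), np.float64(0.017585109876371418)) 0.054850431104156466
```

>>> step_arm --targets '[[[0, 0, 0.08], [0, 0, 0]], [[0, 0, 0.16], [0, 0, 0]], [[0, 0, 0.23], [0, 0, 0]], [[0, 0, 0.3], [0, 0, 0]], [[0, 0, 0.345], [0, 0, 0]], [[0, 0, 0.365], [0, 0, 0]], [[0, 0, 0.375], [0, 0, 0]], [[0, 0, 0.375], [0, 0, 0]], [[0, 0, 0.375], [0, 0, 0]]]'

```text
time_s: 55.72
position: [0.5255, -0.0843, 0.0134]
tool_rot: [[0.068, 0.998, 0.001], [0.998, -0.068, -0.001], [-0.001, 0.001, -1.0]]
ft_force: [-1.9, -0.3, 2.3]
grip_width: 0.0317
gripper_force: 30.3
```

>>> step_arm --targets '[[[0, 0, 0], [0, 0, 0]]]'

```text
time_s: 55.8
position: [0.5255, -0.0842, 0.0134]
tool_rot: [[0.067, 0.998, 0.001], [0.998, -0.067, -0.001], [-0.001, 0.001, -1.0]]
ft_force: [-2.2, -2.0, 5.8]
grip_width: 0.0317
gripper_force: 30.5
```

>>> step_arm --targets '[[[0, 0, 0], [0, 0, 0]], [[0, 0, 0], [0, 0, 0]], [[0, 0, 0], [0, 0, 0]], [[0, 0, 0], [0, 0, 0]]]' --jaw 62

```text
time_s: 56.13
position: [0.5252, -0.0833, 0.0126]
tool_rot: [[0.067, 0.998, 0.0], [0.998, -0.067, 0.0], [0.0, 0.0, -1.0]]
ft_force: [-0.3, -1.1, 0.2]
grip_width: 0.0619
gripper_force: 0.0
```

>>> step_arm --targets '[[[0, 0, -0.05], [0, 0, 0]], [[0, 0, -0.12], [0, 0, 0]], [[0, 0, -0.2], [0, 0, 0]], [[0, 0, -0.3], [0, 0, 0]], [[0, -0.03, -0.4], [0, 0, 0]], [[0, -0.06, -0.5], [0, 0, 0]], [[0, -0.085, -0.628], [0, 0, 0]], [[0, -0.085, -0.628], [0, 0, 0]], [[0, -0.085, -0.628], [0, 0, 0]], [[0, -0.085, -0.628], [0, 0, 0]]]'

```text
time_s: 56.97
position: [0.4995, -0.0814, 0.2004]
tool_rot: [[0.067, 0.998, -0.001], [0.998, -0.067, 0.0], [0.0, -0.001, -1.0]]
ft_force: [-0.9, 0.5, -0.0]
grip_width: 0.0619
gripper_force: 0.0
```

```bash
mkdir -p old; cp w1.pkl w2.pkl old/; python3 m1.py > old/m1.txt; python3 - <<'E'
from h import *
import pickle
d=cap('wrist'); pickle.dump(d,open('w1.pkl','wb')); o=env.observe(); print(o['position'],o['tool_rot'],o['time_s'])
E
```

```text
[ 0.4993624  -0.08135906  0.19987247] [[ 6.67289323e-02  9.97769393e-01 -1.86754554e-03]
 [ 9.97770875e-01 -6.67274317e-02  8.54683482e-04]
 [ 7.28160502e-04 -1.92041467e-03 -9.99997891e-01]] 57.0167
```

>>> step_arm --targets '[[[0.1, 0, 0], [0, 0, 0]], [[0.2, 0, 0], [0, 0, 0]], [[0.333, 0, 0], [0, 0, 0]], [[0.333, 0, 0], [0, 0, 0]], [[0.333, 0, 0], [0, 0, 0]], [[0.333, 0, 0], [0, 0, 0]], [[0.333, 0, 0], [0, 0, 0]]]'

```text
time_s: 57.6
position: [0.5063, 0.0172, 0.2003]
tool_rot: [[0.068, 0.998, -0.001], [0.998, -0.068, 0.0], [-0.0, -0.001, -1.0]]
ft_force: [0.1, 1.1, -0.3]
grip_width: 0.0619
gripper_force: 0.0
```

```bash
python3 - <<'E'
from h import *
import pickle
d=cap('wrist'); save(d,'w14'); pickle.dump(d,open('w2.pkl','wb')); o=env.observe(); print(o['position'])
E
python3 m1.py | cut -c1-150 > new.txt; cut -c1-150 old/m1.txt | diff - new.txt; python3 m2.py 2>/dev/null | head -5
```

```text
[0.50636984 0.01711045 0.20051647]
1,16c1,16
< card top 0 2064 (533.8766479492188, 11.79758071899414, (87.37531280517578, 22.5897216796875), 85.8235855102539) [0.5339 0.0131 0.0549]
< card top 1 1716 (533.8538818359375, 11.133228302001953, (88.7889404296875, 23.436058044433594), 85.9291000366211) [0.534  0.0129 0.0549]
<  tri [0.5339 0.0135 0.0551]
< card all 0 (534.0572509765625, 20.096168518066406, (119.98963165283203, 43.736881256103516), 89.41748046875)
< card all 1 (534.583740234375, 20.379058837890625, (119.25379943847656, 44.9742317199707), 89.46088409423828)
< clock top (531.7196655273438, 108.24989318847656, (54.08056640625, 33.7588996887207), 85.56806945800781) [0.5319 0.108  0.0697]
< clock all (532.3036499023438, 98.24668884277344, (42.921016693115234, 89.8839111328125), 5.091364860534668) [0.5574 0.1426 0.0752]
< cup rim 0 236 ((524.732421875, -83.21913146972656), 16.67087745666504) 0.06535220566827826
< cup all 0 (524.2725219726562, -82.984619140625, (32.7210807800293, 32.119728088378906), 88.7892837524414)
< cup rim 1 272 ((525.3238525390625, -82.36944580078125), 17.35
[... 2205 characters left out ...]
 88.3946304321289) [ 0.5844 -0.0015  0.0278] [0.62   0.0172 0.04
> tri [0.6005 0.0067 0.0359]
> roof 0 (705.4459838867188, -33.88719177246094, (238.13865661621094, 167.86154174804688), 85.48963165283203) [ 0.6917 -0.0312  0.0666]
> roof 1 (708.6596069335938, -2.1675872802734375, (300.9135437011719, 167.6092529296875), 85.45307922363281) [0.7019 0.0235 0.0667]
0.045 301 a [0.5069 0.5367] b [0.1137 0.1815]
0.06 655 a [0.5061 0.5372] b [0.1199 0.1754]
0.068 1389 a [0.506  0.5374] b [0.13   0.1651]
brass box (531.077880859375, 110.06925201416016, (66.25189971923828, 32.326663970947266), 86.44861602783203)
card a,b 0.5317623687487907 0.04921374993510639 cup 0.5291767662552201 -0.04569781237289294
```

View pics/w14.png

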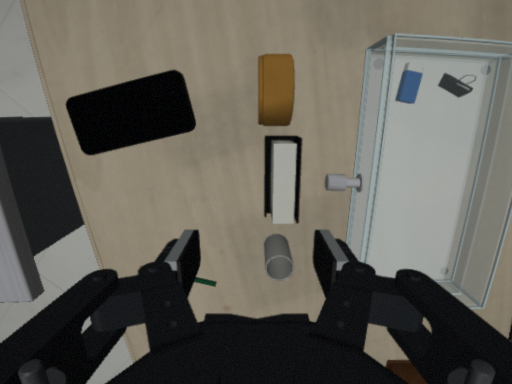

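The view shows the clock (276,90), card holder (283,180) and cup (278,257) standing upright in front of the shut, stapler-free drawer. The cup is within 1 mm of its first place, the card holder within 2 mm and the clock within 3 mm. Handing in.

```bash
python3 -c "
from rig import close_job
print(close_job())"
```

```text
the job is handed in; nothing more can be done
None
```

The job is handed in at about 58 s of the 147 s allowed, with no verdict returned: the stapler lies lengthwise on its base in the middle of the sheets, the drawer is shut, and the cup, card holder and clock stand back within about 1, 2 and 3 mm of where they were (clock possibly 1–2° off its original angle), with nothing knocked over.

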